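# Lay out the pinball rebuild kit on its outline pads

## Robot

A 6-joint arm with a two-finger parallel gripper is mounted at the origin on the work surface. World frame = base frame: x ahead of the robot, y to its left, z up, the work surface at z = 0. Lengths are in mm, angles in rad, forces in N, time in s.
With the tool pointing down it reaches from about 350 to 975 mm from the base axis. Payload 7.1 kg.
Tool frame: the origin (TCP) lies at the very end of the fingers, on their centre line; the grasp point (between the pads) lies 19 mm behind it; z points along the fingers, x is the direction in which the jaws open and shut, and the axes are right-handed (so a half turn about z gives the same grasp; the last joint's range is limited). The gripper opens to 88 mm and grips with 3 to 60 N. Pads are 20 mm wide; open, the fingers measure 115 mm over their backs; the gripper's body (75 mm by 178 mm) begins 61 mm behind the grasp point.
Start: joints at [-1.288, 0.423, 1.63, -0, 1.089, -0.019], TCP at [185.792, -596.729, 222.675] pointing down, gripper open.
Joint ranges: [-3, 3], [-0.9, 2.11], [0.09, 2.58], [-1.31, 4.45], [0.11, 2.69], [-2.54, 2.54]. Speed limits (rad/s): [2.39, 2.39, 3.01, 3.14, 3.14, 3.14].

## Interface

Orientations are given as a rotation vector (axis times angle).
In Python, from workcell import ctrl gives the robot as it stands. The module is installed in compiled form; this text tells all that it offers.
- The arm moves only by the tool move_arm, never from a script. Its argument "motion" is a list of rows, each a list of 2 entries, a list of its own where there are three numbers: the shift along the tool's x, y, z normalised to -1 to 1, where 1 is 150 mm, then the turn, a rotation vector about the tool's x, y, z normalised to -1 to 1, where 1 is 60 degrees. In form: [[[x, y, z], [rx, ry, rz]], ...]. A call has exactly 5 rows; each row is the pose to reach, as a shift and turn from the pose commanded when the call began, along the tool's axes at that moment; what a row does not reach only later rows make up. A row lasts 1/8 s, in which the tool goes at most 62.5 mm and 10.7 degrees, less where a joint would pass 70% of its speed; a pose out of reach is approached as far as the arm can. A call with a number of a shift or a turn outside -1 to 1 is refused whole. A call with a gripper value outside its range is refused whole. "gripper" is the opening, from 0 (shut) to 1 (fully open), set as the call begins (left out, the last holds). The fingers move at their own pace and stop on an object; the grip force is fixed at half the most. Time passes only in rows, so rows that repeat a pose let the fingers close, or fill a call up. It gives the time, the measured TCP pose, the force and the opening at its end, in the units of the state.
- ctrl.get_obs(): the state, without advancing time (a new reading comes with each control period).
- ctrl.get_image(name): name is "scene" or "top" or "wrist"; returns a dict with "pixels" (384x512x3 uint8, red, green, blue), "camera_matrix" (3x3 intrinsics, pixels), "D" ([k1, k2, p1, p2, k3] as OpenCV has them; the pictures are not rectified), "R" (3x3) and "t" (3): a world point X has camera coordinates R X + t; the wrist camera has in their place "mount" (4x4, takes a point from camera to tool coordinates, whose origin is the TCP and whose axes are the tool frame's). Camera axes: x right, y down, z forward; pixel columns grow to the right and rows downward; lengths in mm; the calibration is good to about 2 mm. A picture is of the moment at which its call begins: read the wrist's pose just before it. There is no depth.
- ctrl.close_job(): hands the job in, once; it reports no verdict.
Trained networks look in the newest picture that a camera, given by its name, has taken for a name from the list of things; names that differ only in an ending like _2 or _b are one class to them, and where a whole thing is asked for, a point or a joint stands for the part that bears it (a point fixed in the world has none). Each returns a list of dicts, best first, with "p" (0 to 1); they miss things now and then, are a little off and sometimes report something else, mostly with a low value. They report only what shows in the picture. A call takes as long as a camera call.
- ctrl.boxes_of(camera, name): "location" ([x, y, z] in mm, in world coordinates, good to about 4 mm: the middle of the surface that is visible of it).
- ctrl.regions_of(camera, name): "mask" (384x512 bool, what is visible of it).
- ctrl.pinpoint(camera, name): "location" ([x, y, z] in mm, in world coordinates, good to about 4 mm: a listed point, or the origin of a listed thing).
The state is a dict: "t": time; "qpos": joint angles; "qvel": joint speeds; "joint_torque": joint torques, N m; "ee_pos": TCP position; "orientation": TCP orientation; "ft_force": force on the tool from outside, world axes, zero at the start; "moment": the same for the moment, N m; "width": finger opening in mm.
Only numpy, scipy, OpenCV 4.12 (cv2) and the standard library are available. Lean on these libraries where they do the work, as an engineer would, in place of code of your own. Each camera call takes 0.05 s, during which the arm holds its last target.

## Task

Lay out the rebuild kit: set each of the four loose pinball parts (blue star rollover, cream bushing, aluminium flipper crank, rusty plunger housing) on the black pad that bears its own silhouette, the right way up and well on the silhouette, with the crank's arm and the housing's nose pointing the way the silhouette does. Let everything go, leave the red-lidded screw tin standing where it is, and do not set the bracket on the brass hook swinging.

Things in the scene. Friction and masses are not known exactly. Their poses are not given: they have to be found in the camera images.
- star_mid (a point): Blue plastic star rollover, loose, lying flat: an eight-pointed star (two 36 mm squares crossed at 45 degrees, so 50 mm from point to opposite point; one point lies along +x, the others every 45 degrees), 18 mm thick, with a small white dome 6 mm high on top; about 30 g. This point is at its centre, 9 mm above its underside; z up.
- bushing_mid (a point): Cream nylon bushing, loose, standing on its flange: tube 34 mm outside diameter, 18 mm bore, 34 mm tall, with a flange 50 mm in diameter and 6 mm high at the foot; about 30 g. This point is on its axis, 17 mm above its underside; z up.
- crank_mid (a point): Aluminium flipper crank, loose, lying flat: a clamp block 28 (x) by 26 (y) by 26 mm high, from which a flat arm 14 mm wide and 9 mm high runs along +x to a round eye (22 mm in diameter) whose centre is 60 mm from the block's centre; about 90 g. This point is at the centre of the clamp block, 13 mm above the underside; x points along the arm, z up.
- housing_mid (a point): Rusty brown iron plunger housing, loose, lying flat: a round-topped barrel 60 mm long (x), 28 mm wide (y), 34 mm high with flat sides up to 20 mm; at its +x end a flange plate 8 mm thick, 48 mm wide, 40 mm high, and in front of that a round nose 16 mm in diameter and 20 mm long; about 240 g. This point is at the middle of the barrel, 17 mm above the underside (the flange is 30 to 38 mm, the nose 38 to 58 mm along +x); z up.
- pad_star: Pad of the star rollover. Fixed flat black rubber pad 115 (its x) by 95 (its y) by 4 mm thick, lying on the ledge; origin at the centre of its underside, z up. In pale green it bears the silhouette of the star (an eight-pointed star), centred on the pad.
- pad_bushing: Pad of the bushing. Fixed flat black rubber pad 115 (its x) by 95 (its y) by 4 mm thick, lying on the ledge; origin at the centre of its underside, z up. In pale green it bears the silhouette of the bushing (a ring 52 mm across with a dark middle), centred on the pad.
- pad_crank: Pad of the flipper crank. Fixed flat black rubber pad 115 (its x) by 95 (its y) by 4 mm thick, lying on the ledge; origin at the centre of its underside, z up. In pale green it bears the silhouette of the crank (a square block with a thin arm and round eye, pointing along the pad's +x); the block's centre in the silhouette lies 22 mm from the pad's centre, towards the pad's -x.
- pad_housing: Pad of the plunger housing. Fixed flat black rubber pad 115 (its x) by 95 (its y) by 4 mm thick, lying on the ledge; origin at the centre of its underside, z up. In pale green it bears the silhouette of the housing (a broad bar crossed by a wide flange, with a short nose along the pad's +x); the middle of the barrel in the silhouette lies 14 mm from the pad's centre, towards the pad's -x.
- tin: Bystander: round steel screw tin with a red lid, 64 mm in diameter, 40 mm high, standing loose in the row of parts. Origin at the centre of its underside, z up. It stays where it is.
- bracket (a joint): Bystander: steel coin mech bracket about 70 by 35 by 110 mm, hanging from a 0.3 m high brass hook stand on the left (+y) side of the ledge, its lower edge about 0.18 m above the ledge. The value is its swing in rad about the x direction, 0 hanging straight down. Leave it alone.

How it is judged (in metres and radians):
At the end, for the whole second after the job is handed in: Each part is released, still and flat on its own pad (4 mm, 0.15 rad): star and bushing within 12 mm of the pad's centre; crank block and housing barrel within 12 mm in pad x and y of their places in the silhouette, x axis within 0.3 rad of the pad's, same way round (horizontal distance between star_mid and pad_star below 0.012 m and z of star_mid in the frame of pad_star between 0.009 and 0.017 m and angle between each of star_mid, bushing_mid, crank_mid, housing_mid's own z axis and vertical below 0.15 rad and linear speed of each of star, bushing, crank, housing below 0.02 m/s and horizontal distance between bushing_mid and pad_bushing below 0.012 m and z of bushing_mid in the frame of pad_bushing between 0.017 and 0.025 m and x of crank_mid in the frame of pad_crank between -0.034 and -0.01 m and y of crank_mid in the frame of pad_crank between -0.012 and 0.012 m and x of pad_crank in the frame of crank_mid above 0 m and angle between the x axis of crank_mid and the x axis of pad_crank, either way round below 0.3 rad and z of crank_mid in the frame of pad_crank between 0.013 and 0.021 m and x of housing_mid in the frame of pad_housing between -0.026 and -0.002 m and y of housing_mid in the frame of pad_housing between -0.012 and 0.012 m and x of pad_housing in the frame of housing_mid above 0 m and angle between the x axis of housing_mid and the x axis of pad_housing, either way round below 0.3 rad and z of housing_mid in the frame of pad_housing between 0.017 and 0.025 m); the robot touches nothing.
It fails at once if the screw tin is moved by more than 15 mm or tipped (distance of tin from where it was at the start of the episode above 0.015 m or angle between tin's own z axis and vertical above 0.3 rad).
It fails at once if the hanging bracket is swung by more than 0.3 rad (value of joint bracket above 0.3 rad or value of joint bracket below -0.3 rad).
It also fails if it takes over 104 s, if anything falls off the work surface, if the arm or the gripper's body presses on something with over 40 N, if the wrist force passes 120 N, or if a joint passes its speed limit or range.

## Working session

There is one attempt and no reset: what is moved stays moved. The work goes in short steps, Python scripts to look and compute and a tool call to move; the robot and the scene stay as the last step left them, time stands still between calls to the robot, and variables do not carry over. Pictures are saved under pics/ and viewed, and the job is handed in when it is done.

Besides the shell and the picture viewer there is one more tool, called after "Call:" as a command line: name --argument value ..., lists and objects as JSON in quotes. move_arm: Moves the arm, as the interface text tells. Its arguments: {"type":"object","properties":{"motion":{"type":"array","items":{"type":"array"}},"gripper":{"type":"number"}},"required":["motion"]}

```bash
mkdir -p pics; cat > h.py <<'E'
import numpy as np, cv2
from workcell import ctrl
def save(im,n): cv2.imwrite('pics/'+n+'.png',im['pixels'][:,:,::-1])
E
python3 - <<'E'
from h import *
o=ctrl.get_obs(); print(o)
for c in ['scene','top','wrist']:
    im=ctrl.get_image(c); save(im,c+'0')
    print(c,{k:np.round(v,3).tolist() for k,v in im.items() if k!='pixels'})
    for n in ['star_mid','bushing_mid','crank_mid','housing_mid','pad_star','pad_bushing','pad_crank','pad_housing','tin','bracket']:
        try:
            r=ctrl.pinpoint(c,n)
            print(c,n,[(round(d['p'],2),np.round(d['location']).tolist()) for d in r[:3]])
        except Exception as e: print(c,n,e)
print(ctrl.get_obs()['t'])
E
```

```text
{'t': 0.0, 'qpos': array([-1.28799851e+00,  4.23849481e-01,  1.63068431e+00, -2.44227212e-05,
        1.08862450e+00, -1.89926511e-02]), 'qvel': array([-0.00194696,  0.00130924,  0.0009379 ,  0.00081881, -0.00085251,
        0.00017362]), 'joint_torque': array([ 5.73113230e-04, -5.44618034e+01, -2.73658222e+01,  6.44317525e-02,
        2.28616077e-02, -1.46253719e-04]), 'ee_pos': array([ 185.63384147, -596.20429597,  221.89855076]), 'orientation': array([-2.52939061e+00,  1.86169593e+00,  1.97267179e-03]), 'ft_force': array([-0.0210606 , -0.11545824, -0.389201  ]), 'moment': array([-0.05749599,  0.02691789, -0.01550577]), 'width': 87.71169273103031}
scene {'camera_matrix': [[433.932, 0.0, 258.912], [0.0, 433.932, 198.119], [0.0, 0.0, 1.0]], 'D': [0.055, 0.0, 0.0, 0.0, 0.0], 'R': [[0.51, 0.86, -0.01], [0.56, -0.341, -0.755], [-0.652, 0.38, -0.656]], 't': [-352.938, -148.058, 1528.531]}
scene star_mid [(0.82, [624.0, -137.0, 14.0])]
scene bushing_mid [(0.63, [636.0, 288.0, 21.0]), (0.27, [636.0, 1.0, 16.0])]
scene crank_mid [(0.63, [621.0, -285.0, 13.0]), (0.44, [470.0, -82.0, -1.0])]

[... 1131 characters left out ...]
n [(0.6, [606.0, 145.0, -1.0])]
top bracket it knows: bushing_mid, crank_mid, housing_mid, pad_bushing, pad_crank, pad_housing, pad_star, star_mid, tin
wrist {'camera_matrix': [[306.214, 0.0, 254.62], [0.0, 306.214, 196.334], [0.0, 0.0, 1.0]], 'D': [0.002, 0.0, 0.0, 0.0, 0.0], 'mount': [[1.0, 0.001, 0.0, -0.784], [-0.001, 0.953, 0.303, -83.901], [-0.0, -0.303, 0.953, -161.552], [0.0, 0.0, 0.0, 1.0]]}
wrist star_mid []
wrist bushing_mid []
wrist crank_mid []
wrist housing_mid []
wrist pad_star []
wrist pad_bushing []
wrist pad_crank []
wrist pad_housing []
wrist tin []
wrist bracket it knows: bushing_mid, crank_mid, housing_mid, pad_bushing, pad_crank, pad_housing, pad_star, star_mid, tin
1.5
```

View pics.

View pics/scene0.png

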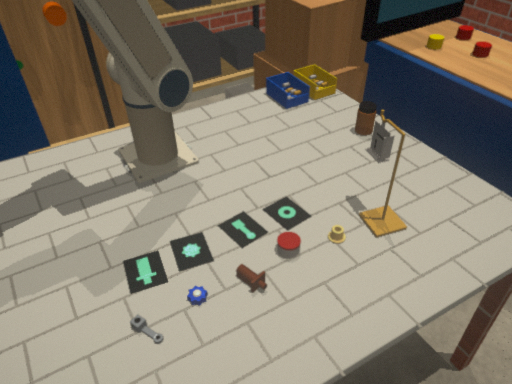

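View pics/top0.png

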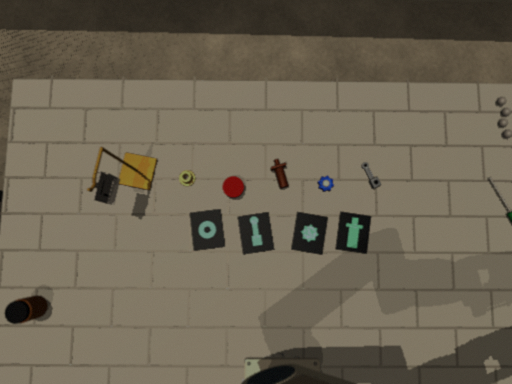

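View pics/wrist0.png

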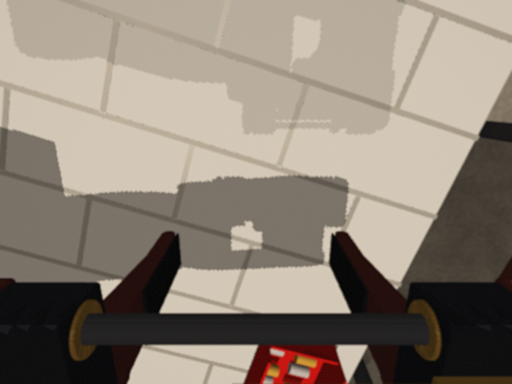

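```bash
cat >> h.py <<'E'
from scipy.spatial.transform import Rotation as Ro
def Rt(psi):
    c,s=np.cos(psi),np.sin(psi)
    return np.array([[c,s,0],[s,-c,0],[0,0,-1.]])
def delta(pos,psi_deg,obs=None):
    o=obs or ctrl.get_obs()
    R=Ro.from_rotvec(o['orientation']).as_matrix()
    d=R.T@(np.array(pos,float)-o['ee_pos'])/150
    r=Ro.from_matrix(R.T@Rt(np.radians(psi_deg))).as_rotvec()/np.radians(60)
    x=R[:,0]
    print('t',round(o['t'],2),'pos',np.round(o['ee_pos'],1),'psi',round(float(np.degrees(np.arctan2(x[1],x[0]))),2),'w',round(o['width'],1),'f',np.round(o['ft_force'],1),'j',np.round(o['qpos'],2))
    print('  shift',np.round(d,3).tolist(),'turn',np.round(r,3).tolist())
def proj(im,X,obs=None):
    X=np.atleast_2d(np.asarray(X,float))
    if 'R' in im: R,t=im['R'],im['t']
    else:
        M=im['mount'];Rw=Ro.from_rotvec(obs['orientation']).as_matrix()
        Rc=Rw@M[:3,:3]; tc=Rw@M[:3,3]+obs['ee_pos']; R=Rc.T;t=-R@tc
    R=np.array(R);t=np.array(t)
    p,_=cv2.projectPoints(X,cv2.Rodrigues(R)[0],t,np.array(im['camera_matrix']),np.array(im['D'],float)); return p[:,0]
def cam(im,obs=None):
    if 'R' in im: return np.array(im['R']),np.array(im['t']).ravel()
    M=np.array(im['mount']);Rw=Ro.from_rotvec(obs['orientation']).as_matrix()
    Rc=Rw@M[:3,:3]; tc=Rw@M[:3,3]+obs['ee_pos']; return Rc.T,-Rc.T@tc
def ray(im,uv,obs=None):
    R,t=cam(im,obs)
    n=cv2.undistortPoints(np.array(uv,float).reshape(-1,1,2),np.array(im['camera_matrix']),np.array(im['D'],float))[:,0]
    d=np.c_[n,np.ones(len(n))]@R
    return -R.T@t,d/np.linalg.norm(d,axis=1,keepdims=True)
def onz(im,uv,z,obs=None):
    c,d=ray(im,uv,obs); return c+d*((z-c[2])/d[:,2])[:,None]
def tri(rs):
    A=np.zeros((3,3));b=np.zeros(3)
    for c,d in rs:
        P=np.eye(3)-np.outer(d,d);A+=P;b+=P@c
    X=np.linalg.solve(A,b); return X,[float(np.linalg.norm((np.eye(3)-np.outer(d,d))@(X-c))) for c,d in rs]
E
python3 - <<'E'
from h import *
delta((450,-120,300),-90)
a=ctrl.get_image('scene');b=ctrl.get_image('top')
for s,t in [((382,140),(104,187)),((383,114),(103,150)),((388,158),(98,200))]:
    c,d=ray(a,[s]);e,f=ray(b,[t]);print(tri([(c,d[0]),(e,f[0])]))
for n,p in (('s',a),):
    pass
cv2.imwrite('pics/sb.png',cv2.resize(a['pixels'][90:250,320:440,::-1],None,fx=4,fy=4,interpolation=cv2.INTER_CUBIC))
cv2.imwrite('pics/tb.png',cv2.resize(b['pixels'][130:260,70:220,::-1],None,fx=4,fy=4,interpolation=cv2.INTER_CUBIC))
E
```

```text
t 1.5 pos [ 185.8 -596.7  222.7] psi -72.71 w 87.8 f [0.2 0.2 0.4] j [-1.29  0.42  1.63  0.    1.09 -0.02]
  shift [-2.511, -2.626, -0.515] turn [-0.0, 0.0, 0.288]
(array([574.6245322 , 455.83325466, 231.22680145]), [1.4811784663554652, 1.4811784663554015])
(array([628.46384041, 399.65557822, 360.09649095]), [14.211219185064417, 14.211219185064392])
(array([555.64824231, 510.45227609, 137.79693722]), [7.300776954395502, 7.300776954395349])
```

View pics/sb.png

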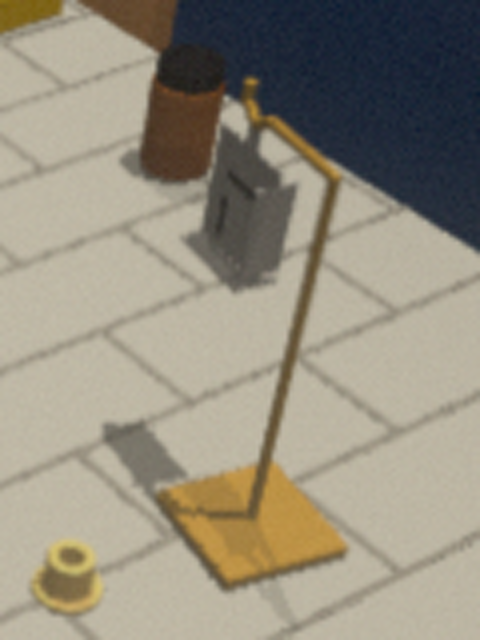

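View pics/tb.png

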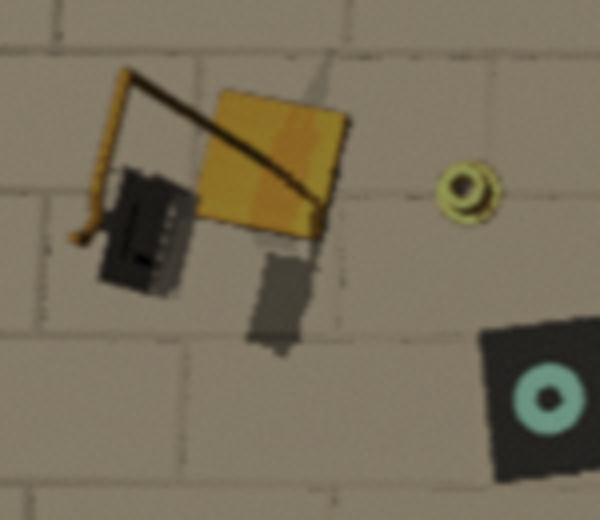

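Call:
move_arm --motion '[[[-0.3, -0.3, -0.1], [0, 0, 0]], [[-0.6, -0.6, -0.2], [0, 0, 0]], [[-0.8, -0.8, -0.3], [0, 0, 0]], [[-1, -1, -0.4], [0, 0, 0]], [[-1, -1, -0.5], [0, 0, 0]]]'

```text
t: 2.22
ee_pos: [285.2, -406.9, 298.4]
orientation: [-2.533, 1.858, 0.0]
ft_force: [0.7, -0.8, 0.7]
width: 88.1
```

Call:
move_arm --motion '[[[-0.3, -0.3, 0], [0, 0, 0]], [[-0.6, -0.6, 0], [0, 0, 0]], [[-0.9, -0.9, 0], [0, 0, 0]], [[-1, -1, 0], [0, 0, 0]], [[-1, -1, 0], [0, 0, 0]]]'

```text
t: 2.85
ee_pos: [383.8, -220.8, 298.0]
orientation: [2.532, -1.859, 0.001]
ft_force: [-0.1, 0.3, 0.1]
width: 87.5
```

Call:
move_arm --motion '[[[-0.3, -0.3, 0], [0, 0, 0.1]], [[-0.5, -0.6, 0], [0, 0, 0.2]], [[-0.51, -0.62, 0], [0, 0, 0.29]], [[-0.51, -0.62, 0], [0, 0, 0.29]], [[-0.51, -0.62, 0], [0, 0, 0.29]]]'

```text
t: 3.48
ee_pos: [448.8, -121.7, 297.6]
orientation: [2.219, -2.223, -0.0]
ft_force: [0.4, 0.9, 0.7]
width: 87.6
```

```bash
cat > survey.py <<'E'
import sys,pickle
from h import *
n=sys.argv[1]
o=ctrl.get_obs();im=ctrl.get_image('wrist');save(im,n)
res={}
for k in ['star_mid','bushing_mid','crank_mid','housing_mid','pad_star','pad_bushing','pad_crank','pad_housing','tin']:
    r=ctrl.pinpoint('wrist',k);print(k,[(round(d['p'],2),np.round(d['location'],1).tolist()) for d in r[:2]])
    res[k]=ctrl.regions_of('wrist',k)
pickle.dump((o,im,res),open(n+'.pkl','wb'))
delta(eval(sys.argv[2]),float(sys.argv[3]))
E
python3 survey.py w1 "(450,120,300)" -90
```

```text
star_mid [(0.9, [615.4, -138.0, 8.9])]
bushing_mid [(0.35, [469.3, -85.0, -1.8])]
crank_mid [(0.85, [621.8, -284.9, 9.0])]
housing_mid [(0.78, [638.0, 3.3, 18.5])]
pad_star [(0.63, [468.5, -82.0, 0.5])]
pad_bushing [(0.83, [481.4, 226.0, -1.1]), (0.43, [639.0, 0.8, 19.2])]
pad_crank [(0.92, [469.5, 75.7, 0.0])]
pad_housing [(0.89, [472.0, -217.2, 1.7])]
tin [(0.8, [597.9, 144.5, 0.7])]
t 4.42 pos [ 449.1 -120.4  297.7] psi -90.1 w 87.8 f [-0.3  0.8  0.8] j [-0.29  0.09  1.89 -0.    1.16  1.29]
  shift [-1.603, -0.003, -0.015] turn [-0.0, -0.0, -0.002]
```

View pics/w1.png

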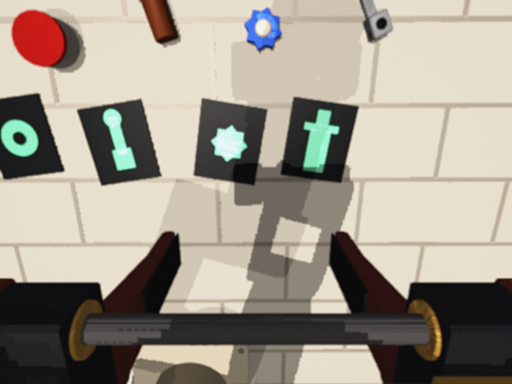

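Call:
move_arm --motion '[[[-0.3, 0, 0], [0, 0, 0]], [[-0.6, 0, 0], [0, 0, 0]], [[-0.8, 0, 0], [0, 0, 0]], [[-1, 0, 0], [0, 0, 0]], [[-1, 0, 0], [0, 0, 0]]]'

```text
t: 5.05
ee_pos: [449.4, 30.8, 297.7]
orientation: [-2.222, 2.22, 0.0]
ft_force: [0.0, -0.1, 0.2]
width: 87.7
```

Call:
move_arm --motion '[[[-0.3, 0, 0], [0, 0, 0]], [[-0.6, 0, 0], [0, 0, 0]], [[-0.6, 0, 0], [0, 0, 0]], [[-0.6, 0, 0], [0, 0, 0]], [[-0.6, 0, 0], [0, 0, 0]]]'

```text
t: 5.68
ee_pos: [449.6, 118.3, 297.6]
orientation: [2.217, -2.225, 0.0]
ft_force: [0.3, 0.5, 0.5]
width: 87.8
```

```bash
python3 survey.py w2 "(450,120,300)" -90
```

```text
star_mid [(0.73, [617.7, -135.8, 6.0]), (0.67, [478.7, 222.0, -2.7])]
bushing_mid [(0.94, [635.2, 287.2, 15.7])]
crank_mid [(0.23, [470.5, 74.6, 0.5])]
housing_mid [(0.69, [638.2, 6.0, 18.2])]
pad_star [(0.56, [469.2, -84.1, 1.7])]
pad_bushing [(0.8, [480.1, 223.0, 0.7])]
pad_crank [(0.75, [471.8, 78.9, 2.2])]
pad_housing [(0.59, [476.3, -216.3, 4.5]), (0.44, [637.8, 5.0, 20.3])]
tin [(0.78, [602.6, 146.2, 2.0]), (0.73, [617.9, -134.0, 4.8])]
t 6.62 pos [449.6 119.6 297.7] psi -90.1 w 87.6 f [-0.1  0.1 -0. ] j [0.23 0.09 1.89 0.   1.16 1.81]
  shift [-0.003, -0.003, -0.016] turn [0.0, 0.0, -0.002]
```

View pics/w2.png

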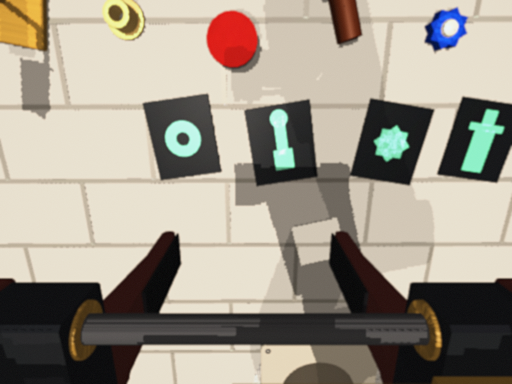

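```bash
cat > pads.py <<'E'
import pickle
from h import *
guess={'star':(470,-84),'bushing':(479,224),'crank':(471,77),'housing':(474,-216)}
for n in ['w1','w2']:
    o,im,res=pickle.load(open(n+'.pkl','rb'))
    # rectify to metric map at z=4, 1px=0.5mm
    xs=np.arange(380,720,.5);ys=np.arange(380,-380,-.5)
    Y,X=np.meshgrid(ys,xs[::-1])
    P=np.c_[X.ravel(),Y.ravel(),np.full(X.size,4.)]
    uv=proj(im,P,o).astype(np.float32).reshape(X.shape+(2,))
    m=cv2.remap(im['pixels'],uv[...,0],uv[...,1],cv2.INTER_LINEAR,borderValue=(255,255,255))
    cv2.imwrite('pics/rect_'+n+'.png',cv2.resize(m[:,:,::-1],None,fx=.5,fy=.5))
    mi=m.astype(int);R,G,B=mi[...,0],mi[...,1],mi[...,2]
    green=(G>R+40)&(G>100)
    dark=(mi.max(2)<60)
    for k,(gx,gy) in guess.items():
        r0=int((xs[-1]-gx)*2);c0=int((ys[0]-gy)*2)
        w=np.zeros(green.shape,bool);w[max(0,r0-150):r0+150,max(0,c0-130):c0+130]=1
        mk=((green|dark)&w).astype(np.uint8)
        mk=cv2.morphologyEx(mk,cv2.MORPH_CLOSE,np.ones((9,9)));mk=cv2.morphologyEx(mk,cv2.MORPH_OPEN,np.ones((25,25)))
        cs,_=cv2.findContours(mk,cv2.RETR_EXTERNAL,cv2.CHAIN_APPROX_NONE)
        c=max(cs,key=cv2.contourArea)
        (cx,cy),(a,b),an=cv2.minAreaRect(c)
        bx=cv2.boxPoints(((cx,cy),(a,b),an))
        wb=np.c_[xs[-1]-bx[:,1]/2,ys[0]-bx[:,0]/2]
        e=[wb[1]-wb[0],wb[2]-wb[1]];L=max(e,key=np.linalg.norm)
        ang=np.degrees(np.arctan2(L[1],L[0]));
        if ang>90:ang-=180
        if ang<-90:ang+=180
        gm=green&w; rr,cc=np.nonzero(gm);gw=np.c_[xs[-1]-rr/2,ys[0]-cc/2]
        (gcx,gcy),_,_=cv2.minAreaRect(np.c_[cc,rr].astype(np.float32))
        print(n,k,'ctr',np.round([xs[-1]-cy/2,ys[0]-cx/2],1),'size',np.round(np.array([a,b])/2,1),'yaw',round(ang,1),'greenmean',np.round(gw.mean(0),1),'rectc',np.round([xs[-1]-gcy/2,ys[0]-gcx/2],1))
E
python3 pads.py
```

```text
w1 star ctr [468.6 -83.3] size [ 91.9 112.1] yaw -8.2 greenmean [470.2 -86.4] rectc [469.8 -83. ]
w1 bushing ctr [478.4 222.4] size [111.3  93.2] yaw 7.6 greenmean [478.  224.6] rectc [478.  224.5]
w1 crank ctr [469.6  77.5] size [111.   92.3] yaw 9.0 greenmean [470.8  79. ] rectc [475.5  79.6]
w1 housing ctr [ 471.8 -214.3] size [ 93.9 113.6] yaw -8.0 greenmean [ 472.5 -215.1] rectc [ 473.5 -214.8]
w2 star ctr [470.4 -81.7] size [ 92.2 112.1] yaw -9.4 greenmean [470.2 -83. ] rectc [470.3 -82.9]
w2 bushing ctr [470.5 222.9] size [94.1 90.7] yaw 7.5 greenmean [478.1 224.9] rectc [478.2 225. ]
w2 crank ctr [468.8  78.9] size [112.2  93.4] yaw 9.0 greenmean [472.   79.1] rectc [476.2  79.6]
w2 housing ctr [ 473.2 -213.2] size [ 92.5 112. ] yaw -7.5 greenmean [ 471.6 -214.8] rectc [ 472.8 -215.1]
```

Call:
move_arm --motion '[[[0, -0.3, 0], [0, 0, 0]], [[0, -0.5, 0], [0, 0, 0]], [[0, -0.7, 0], [0, 0, 0]], [[0, -0.7, 0], [0, 0, 0]], [[0, -0.7, 0], [0, 0, 0]]]'

```text
t: 7.25
ee_pos: [553.6, 119.3, 297.3]
orientation: [2.218, -2.223, -0.001]
ft_force: [-0.4, -0.4, -0.2]
width: 87.8
```

```bash
python3 survey.py w3 "(555,-120,300)" -90
```

```text
star_mid [(0.65, [620.0, -136.0, 4.4]), (0.35, [632.7, 288.4, 17.2])]
bushing_mid [(0.88, [634.7, 286.3, 18.4])]
crank_mid []
housing_mid [(0.63, [638.1, 1.3, 17.7])]
pad_star [(0.91, [468.9, -82.1, -2.2]), (0.52, [636.1, 4.5, 17.0])]
pad_bushing [(0.7, [479.4, 224.6, -2.5])]
pad_crank [(0.72, [468.1, 75.3, 0.5])]
pad_housing [(0.75, [475.2, -214.9, -1.1])]
tin [(0.73, [603.3, 147.7, 0.3]), (0.46, [468.8, 75.1, -0.1])]
t 8.2 pos [554.6 119.4 297.6] psi -90.11 w 87.7 f [ 0.2 -0.4 -0.2] j [0.19 0.26 1.69 0.   1.2  1.76]
  shift [1.596, -0.006, -0.016] turn [0.0, -0.0, -0.002]
```

View pics/w3.png

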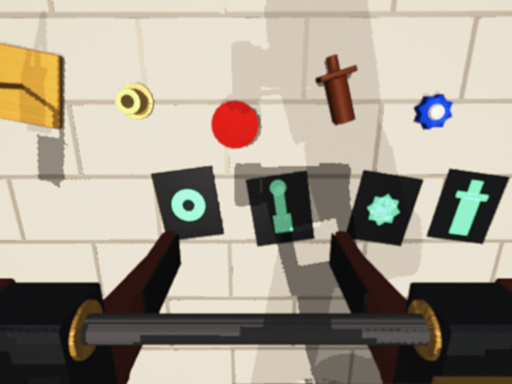

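Call:
move_arm --motion '[[[0.3, 0, 0], [0, 0, 0]], [[0.6, 0, 0], [0, 0, 0]], [[0.8, 0, 0], [0, 0, 0]], [[1, 0, 0], [0, 0, 0]], [[1, 0, 0], [0, 0, 0]]]'

```text
t: 8.82
ee_pos: [554.3, -32.2, 297.7]
orientation: [2.216, -2.226, 0.0]
ft_force: [0.6, -0.4, -0.4]
width: 87.7
```

Call:
move_arm --motion '[[[0.3, 0, 0], [0, 0, 0]], [[0.6, 0, 0], [0, 0, 0]], [[0.6, 0, 0], [0, 0, 0]], [[0.6, 0, 0], [0, 0, 0]], [[0.6, 0, 0], [0, 0, 0]]]'

```text
t: 9.45
ee_pos: [554.2, -119.2, 297.7]
orientation: [-2.221, 2.222, 0.0]
ft_force: [0.4, 0.0, -0.3]
width: 88.0
```

```bash
python3 survey.py w4 "(555,-120,300)" -90
```

```text
star_mid [(0.91, [619.8, -133.3, 4.8]), (0.49, [480.9, 221.3, -3.8])]
bushing_mid []
crank_mid [(0.81, [622.6, -282.4, 8.1])]
housing_mid [(0.94, [634.2, 3.2, 17.0]), (0.36, [615.5, -133.4, 6.4])]
pad_star [(0.67, [468.2, -83.2, -2.3])]
pad_bushing [(0.88, [479.9, 223.1, -0.7])]
pad_crank [(0.84, [469.5, 77.8, 3.6]), (0.5, [476.6, -215.9, 2.4])]
pad_housing [(0.85, [474.7, -214.6, 2.8])]
tin [(0.59, [600.7, 145.7, 0.9])]
t 10.4 pos [ 554.1 -120.7  297.7] psi -90.11 w 87.6 f [-0.6  0.3  0.8] j [-0.24  0.26  1.69 -0.    1.2   1.34]
  shift [-0.005, -0.006, -0.016] turn [0.0, -0.0, -0.002]
```

View pics/w4.png

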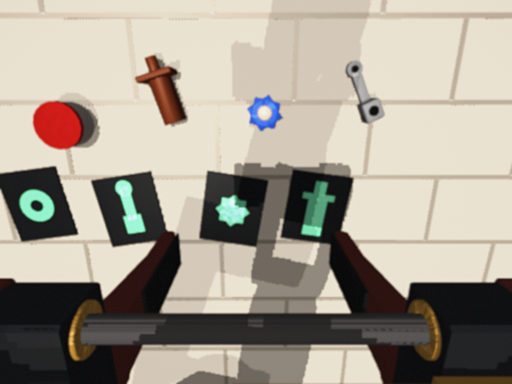

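```bash
cat > fit.py <<'E'
import pickle,sys
from h import *
from scipy.optimize import minimize
def cyl(x,y,r,z0,z1,n=32):
    a=np.linspace(0,2*np.pi,n,endpoint=False)
    return np.concatenate([np.c_[x+r*np.cos(a),y+r*np.sin(a),np.full(n,z)] for z in (z0,z1)])
def box(x0,x1,y0,y1,z0,z1): return np.array([[x,y,z] for x in(x0,x1) for y in(y0,y1) for z in(z0,z1)],float)
def sq(rot):
    a=np.radians(rot)+np.arange(4)*np.pi/2; p=25*np.c_[np.cos(a),np.sin(a)]
    return np.concatenate([np.c_[p,np.full(4,z)] for z in(0,18)])
a=np.linspace(0,np.pi,17)
barrel=np.concatenate([np.c_[np.full(17,x),14*np.cos(a),20+14*np.sin(a)] for x in(-30,30)]+[box(-30,30,-14,14,0,20)])
a2=np.linspace(0,2*np.pi,24)
nose=np.concatenate([np.c_[np.full(24,x),8*np.cos(a2),17+8*np.sin(a2)] for x in(38,58)])
models={'star':[sq(0),sq(45)],'bushing':[cyl(0,0,25,0,6),cyl(0,0,17,0,34)],
'crank':[box(-14,14,-13,13,0,26),box(0,60,-7,7,0,9),cyl(60,0,11,0,9)],
'housing':[barrel,box(30,38,-24,24,0,40),nose]}
def render(k,p,im,o,S=4,z0=0):
    m=np.zeros((384*S,512*S),np.uint8);c,s=np.cos(p[2]),np.sin(p[2])
    for V in models[k]:
        W=np.c_[p[0]+c*V[:,0]-s*V[:,1],p[1]+s*V[:,0]+c*V[:,1],V[:,2]+z0]
        h=cv2.convexHull(proj(im,W,o).astype(np.float32))
        cv2.fillConvexPoly(m,np.round((h+.5)*S*16-8).astype(np.int32),1,shift=4)
    return m
def fit(k,p0,views,S=4,z0=0):
    ms=[]
    for o,im,M in views:
        ms.append(cv2.resize(M.astype(np.float32),None,fx=S,fy=S,interpolation=cv2.INTER_LINEAR)>.5)
    def cost(q):
        p=[q[0],q[1],q[2]/30];c=0
        for (o,im,M),mm in zip(views,ms):
            r=render(k,p,im,o,S,z0)>0;c+=1-(r&mm).sum()/(r|mm).sum()
        return c/len(views)
    q0=np.array([p0[0],p0[1],p0[2]*30])
    sim=np.array([q0]+[q0+d for d in np.diag([5,5,5.])])
    r=minimize(cost,q0,method='Nelder-Mead',options=dict(initial_simplex=sim,xatol=.05,fatol=1e-4))
    return np.array([r.x[0],r.x[1],r.x[2]/30]),r.fun
if __name__=='__main__':
    D={n:pickle.load(open(n+'.pkl','rb')) for n in ['w1','w2','w3','w4']}
    g={'star':((619,-135,0),['w3','w4']),'bushing':((636,288,0),['w3']),'crank':((622,-284,np.radians(25)),['w4']),'housing':((636,3,.2),['w3','w4'])}
    for k,(p0,vs) in g.items():
        views=[]
        for v in vs:
            o,im,res=D[v]
            best=None
            for d in res[k+'_mid']:
                M=np.array(d['mask']);ys,xs=np.nonzero(M)
                e=np.linalg.norm(np.array([xs.mean(),ys.mean()])-proj(im,[[p0[0],p0[1],10]],o)[0])
                if e<20 and best is None: best=M
            print(k,v,None if best is None else int(best.sum()))
            if best is not None: views.append((o,im,best))
        if views:
            for vv in ([views] if len(views)==1 else [views]+[[x] for x in views]):
                p,f=fit(k,p0,vv);print('  ',np.round(p[:2],1),round(np.degrees(p[2]),1),'cost',round(f,3))
                if vv is views: P=p
            for i,(o,im,M) in enumerate(views):
                S=4;r=render(k,P,im,o,S);I=cv2.resize(im['pixels'][:,:,::-1],None,fx=S,fy=S)
                cs,_=cv2.findContours(r,cv2.RETR_LIST,cv2.CHAIN_APPROX_NONE);cv2.drawContours(I,cs,-1,(0,255,0),1)
                u=proj(im,[[P[0],P[1],10]],o)[0]*S;x,y=int(u[0]),int(u[1])
                J=I[max(0,y-200):y+200,max(0,x-200):x+200];cv2.imwrite(f'pics/f_{k}{i}.png',cv2.copyMakeBorder(J,0,400-J.shape[0],0,400-J.shape[1],cv2.BORDER_CONSTANT))
    A=np.hstack([cv2.imread(f'pics/f_{k}0.png') for k in ['star','bushing']]);B=np.hstack([cv2.imread(f'pics/f_{k}0.png') for k in ['crank','housing']])
    cv2.imwrite('pics/fits.png',cv2.resize(np.vstack([A,B]),(600,600)))
E
python3 fit.py
```

```text
star w3 1006
star w4 815
   [ 619.5 -131.4] -14.1 cost 0.057
   [ 619.3 -131.1] -13.3 cost 0.049
   [ 619.5 -131.6] -14.1 cost 0.062
bushing w3 1050
   [634.  289.3] 2.7 cost 0.082
crank w4 1088
   [ 623.  -280.4] 25.5 cost 0.078
housing w3 1536
housing w4 1529
   [635.6   2.6] 17.1 cost 0.095
   [635.7   2.6] 16.9 cost 0.071
   [635.2   3.4] 16.8 cost 0.113
```

View pics/fits.png

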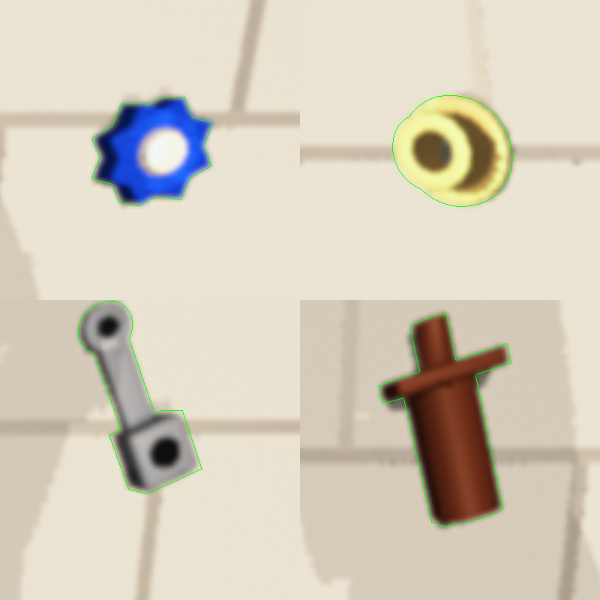

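```bash
python3 - <<'E'
from h import *
delta((624,-280.5,60),-64.5)
E
```

```text
t 10.4 pos [ 554.1 -120.7  297.7] psi -90.11 w 87.6 f [-0.6  0.3  0.8] j [-0.24  0.26  1.69 -0.    1.2   1.34]
  shift [1.065, -0.468, 1.584] turn [0.0, 0.0, -0.427]
```

Call:
move_arm --motion '[[[0.3, -0.15, 0.2], [0, 0, -0.1]], [[0.6, -0.3, 0.4], [0, 0, -0.2]], [[0.8, -0.47, 0.6], [0, 0, -0.3]], [[1, -0.47, 0.8], [0, 0, -0.427]], [[1, -0.47, 0.8], [0, 0, -0.427]]]'

```text
t: 11.02
ee_pos: [622.6, -271.8, 174.5]
orientation: [2.654, -1.679, -0.008]
ft_force: [-0.1, -0.2, 0.3]
width: 88.1
```

```bash
python3 - <<'E'
from h import *
delta((624,-280.5,60),-64.5)
E
```

```text
t 11.03 pos [ 622.6 -271.8  174.5] psi -64.62 w 88.1 f [-0.1 -0.2  0.3] j [-0.43  0.56  1.53 -0.    1.06  0.7 ]
  shift [0.059, 0.014, 0.763] turn [0.003, 0.004, -0.002]
```

```bash
cat > look.py <<'E'
import sys
from h import *
from fit import fit,render
# name, part, x,y,yawdeg, z0
n,k=sys.argv[1:3];p0=[float(sys.argv[3]),float(sys.argv[4]),np.radians(float(sys.argv[5]))];z0=float(sys.argv[6])
o=ctrl.get_obs();im=ctrl.get_image('wrist')
rs=ctrl.regions_of('wrist',k+'_mid')
u0=proj(im,[[p0[0],p0[1],10+z0]],o)[0]
best=None
for d in rs:
    M=np.array(d['mask']);ys,xs=np.nonzero(M)
    e=np.linalg.norm([xs.mean()-u0[0],ys.mean()-u0[1]]);print('p',round(d['p'],2),'off',round(e),'n',M.sum())
    if e<60 and best is None:best=M
P=p0
if best is not None:
    P,f=fit(k,p0,[(o,im,best)],S=2,z0=z0);print('fit',np.round(P[:2],1),round(np.degrees(P[2]),1),'cost',round(f,3))
I=cv2.resize(im['pixels'][:,:,::-1],None,fx=1.5,fy=1.5)
r=cv2.resize(render(k,P,im,o,2,z0),None,fx=.75,fy=.75,interpolation=cv2.INTER_NEAREST)
cs,_=cv2.findContours(r,cv2.RETR_LIST,cv2.CHAIN_APPROX_NONE);cv2.drawContours(I,cs,-1,(0,255,0),1)
cv2.imwrite('pics/'+n+'.png',I)
E
python3 look.py c1 crank 623 -281 25.5 0
```

```text
p 0.6 off 286 n 2342
```

View pics/c1.png

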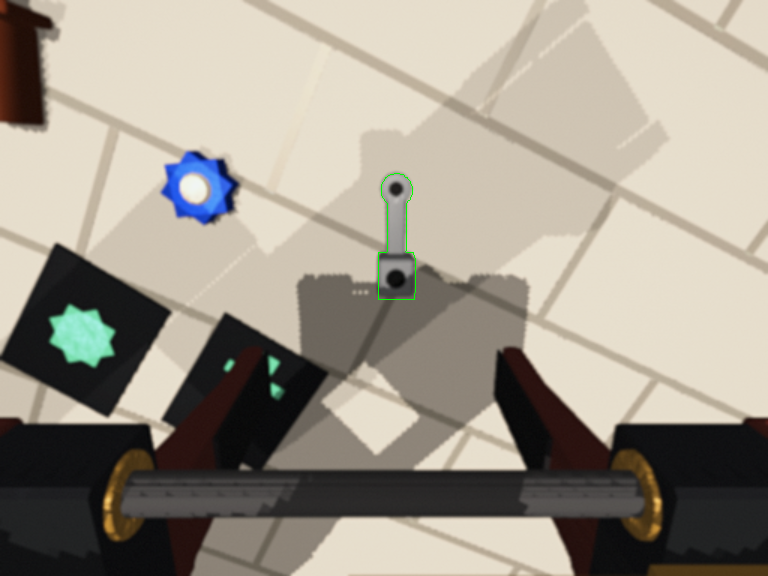

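```bash
python3 - <<'E'
from h import *
delta((624.5,-280.3,5),-64.5)
E
```

```text
t 11.12 pos [ 624.2 -270.6  177.7] psi -64.64 w 87.6 f [0.2 0.4 0.3] j [-0.43  0.55  1.53  0.    1.06  0.7 ]
  shift [0.06, 0.026, 1.151] turn [0.0, 0.001, -0.002]
```

Call:
move_arm --motion '[[[0.06, 0.03, 0.3], [0, 0, 0]], [[0.06, 0.03, 0.6], [0, 0, 0]], [[0.06, 0.03, 0.8], [0, 0, 0]], [[0.06, 0.03, 0.9], [0, 0, 0]], [[0.06, 0.03, 1], [0, 0, 0]]]'

```text
t: 11.75
ee_pos: [625.5, -280.7, 28.8]
orientation: [-2.657, 1.676, -0.004]
ft_force: [0.2, -0.9, -0.1]
width: 87.7
```

Call:
move_arm --motion '[[[0, 0, 0.06], [0, 0, 0]], [[0, 0, 0.11], [0, 0, 0]], [[0, 0, 0.15], [0, 0, 0]], [[0, 0, 0.15], [0, 0, 0]], [[0, 0, 0.15], [0, 0, 0]]]'

```text
t: 12.38
ee_pos: [624.3, -281.0, 5.5]
orientation: [-2.657, 1.676, -0.001]
ft_force: [-0.9, 0.5, 0.1]
width: 88.2
```

Call:
move_arm --motion '[[[0, 0, 0], [0, 0, 0]], [[0, 0, 0], [0, 0, 0]], [[0, 0, 0], [0, 0, 0]], [[0, 0, 0], [0, 0, 0]], [[0, 0, 0], [0, 0, 0]]]' --gripper 0

```text
t: 13.0
ee_pos: [624.2, -280.8, 5.2]
orientation: [-2.657, 1.676, 0.0]
ft_force: [-0.6, 0.7, 0.9]
width: 41.3
```

Call:
move_arm --motion '[[[0, 0, 0], [0, 0, 0]], [[0, 0, 0], [0, 0, 0]], [[0, 0, 0], [0, 0, 0]], [[0, 0, -0.05], [0, 0, 0]], [[0, 0, -0.1], [0, 0, 0]]]'

```text
t: 13.62
ee_pos: [624.1, -280.8, 20.6]
orientation: [-2.657, 1.676, 0.0]
ft_force: [-0.9, 0.7, -1.0]
width: 25.8
```

Call:
move_arm --motion '[[[0, 0, -0.2], [0, 0, 0]], [[0, 0, -0.5], [0, 0, 0]], [[0, 0, -0.5], [0, 0, 0]], [[0, 0, -0.5], [0, 0, 0]], [[0, 0, -0.5], [0, 0, 0]]]'

```text
t: 14.25
ee_pos: [623.0, -280.3, 93.6]
orientation: [2.657, -1.676, -0.004]
ft_force: [-0.2, -0.8, -0.2]
width: 25.7
```

```bash
python3 - <<'E'
from h import *
c,s=np.cos(np.radians(9)),np.sin(np.radians(9))
o=ctrl.get_obs();im=ctrl.get_image('wrist');save(im,'c2')
delta((448+1.5*c,75+1.5*s,90),-81)
E
```

```text
t 14.3 pos [ 623.2 -280.3   93.6] psi -64.49 w 25.9 f [ 0.1  0.2 -1.7] j [-0.44  0.66  1.56  0.    0.93  0.69]
  shift [-2.638, 0.024, 0.03] turn [0.002, 0.002, 0.275]
```

View pics/c2.png

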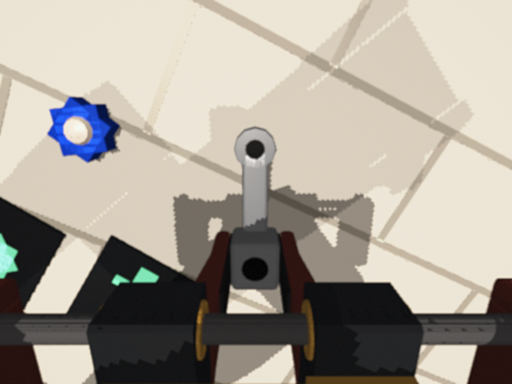

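```bash
python3 - <<'E'
from h import *
o=ctrl.get_obs();im=ctrl.get_image('wrist')
b=onz(im,[(255,269)],114.4,o)[0];e=onz(im,[(255.5,149)],97.4,o)[0]
print(b,e,np.linalg.norm(e-b)); R=Ro.from_rotvec(o['orientation']).as_matrix();print(R.T@(b-o['ee_pos']),R.T@(e-o['ee_pos']))
E
```

```text
[ 622.57082771 -280.20262802  114.4       ] [ 676.73752026 -254.53040095   97.4       ] 62.30645090929391
[ -0.42761138   0.51466252 -20.81345586] [ -0.23148235 -59.4566718   -3.9168758 ]
```

Call:
move_arm --motion '[[[-0.3, 0, 0], [0, 0, 0]], [[-0.6, 0, 0], [0, 0, 0]], [[-0.9, 0, 0], [0, 0, 0]], [[-1, 0, 0], [0, 0, 0]], [[-1, 0, 0], [0, 0, 0]]]'

```text
t: 14.98
ee_pos: [559.7, -145.1, 95.0]
orientation: [2.658, -1.674, -0.0]
ft_force: [0.8, -0.5, -1.1]
width: 25.5
```

Call:
move_arm --motion '[[[-0.3, 0, 0], [0, 0, 0]], [[-0.6, 0, 0], [0, 0, 0]], [[-0.9, 0, 0], [0, 0, 0]], [[-1, 0, 0], [0, 0, 0]], [[-1, 0, 0], [0, 0, 0]]]'

```text
t: 15.6
ee_pos: [496.0, -10.4, 95.3]
orientation: [-2.658, 1.675, -0.002]
ft_force: [0.4, -0.7, -1.6]
width: 25.7
```

Call:
move_arm --motion '[[[-0.3, 0, 0], [0, 0, 0.1]], [[-0.5, 0, 0], [0, 0, 0.2]], [[-0.63, 0.02, 0], [0, 0, 0.275]], [[-0.63, 0.02, 0], [0, 0, 0.275]], [[-0.63, 0.02, 0], [0, 0, 0.275]]]'

```text
t: 16.23
ee_pos: [453.1, 73.0, 95.3]
orientation: [-2.389, 2.039, -0.002]
ft_force: [-0.4, -0.9, -1.3]
width: 25.9
```

```bash
python3 - <<'E'
from h import *
c,s=np.cos(np.radians(9)),np.sin(np.radians(9))
o=ctrl.get_obs();im=ctrl.get_image('wrist');save(im,'c3')
delta((448+1.5*c,75+1.5*s,10),-81)
E
```

```text
t 16.27 pos [452.9  73.   95.3] psi -80.99 w 25.5 f [-0.4 -0.1 -1.6] j [ 0.13  0.39  2.07 -0.    0.67  1.55]
  shift [-0.019, 0.021, 0.568] turn [-0.001, -0.0, 0.0]
```

View pics/c3.png

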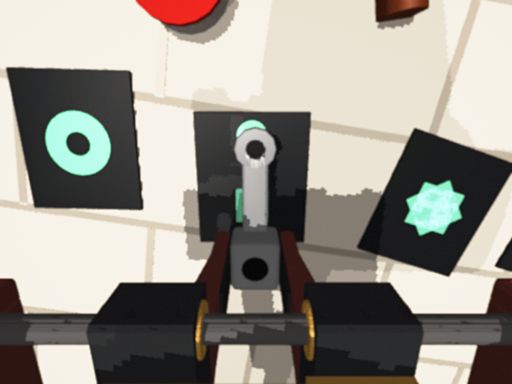

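Call:
move_arm --motion '[[[-0.02, 0.028, 0.2], [0, 0, 0]], [[-0.02, 0.028, 0.35], [0, 0, 0]], [[-0.02, 0.028, 0.45], [0, 0, 0]], [[-0.02, 0.028, 0.53], [0, 0, 0]], [[-0.02, 0.028, 0.56], [0, 0, 0]]]'

```text
t: 16.9
ee_pos: [447.0, 76.0, 10.6]
orientation: [2.389, -2.04, -0.0]
ft_force: [-0.1, 0.6, -1.8]
width: 25.9
```

```bash
python3 - <<'E'
from h import *
delta((448.3,75.1,9.7),-81)
E
```

```text
t 16.9 pos [447.   76.   10.6] psi -81.0 w 25.9 f [-0.1  0.6 -1.8] j [ 0.14  0.57  2.1  -0.    0.47  1.56]
  shift [0.007, -0.007, 0.006] turn [0.0, -0.0, -0.0]
```

Call:
move_arm --motion '[[[0, 0, 0.007], [0, 0, 0]], [[0, 0, 0.007], [0, 0, 0]], [[0, 0, 0.007], [0, 0, 0]], [[0, 0, 0.007], [0, 0, 0]], [[0, 0, 0], [0, 0, 0]]]' --gripper 0.7

```text
t: 17.52
ee_pos: [447.0, 76.2, 11.3]
orientation: [-2.389, 2.04, -0.0]
ft_force: [-0.0, 0.4, -0.3]
width: 61.4
```

Call:
move_arm --motion '[[[0, 0, -0.2], [0, 0, 0]], [[0, 0, -0.5], [0, 0, 0]], [[0, 0, -0.8], [0, 0, 0]], [[0, 0, -0.8], [0, 0, 0]], [[0, 0, -0.8], [0, 0, 0]]]'

```text
t: 18.15
ee_pos: [446.6, 76.2, 131.0]
orientation: [2.389, -2.04, -0.0]
ft_force: [0.7, 0.2, 0.5]
width: 61.4
```

```bash
python3 look.py c4 crank 448 75 9 4; python3 - <<'E'
from h import *
delta((619.5,-131.5,100),-50)
E
```

```text
p 0.61 off 23 n 1999
fit [445.5  76.4] 9.3 cost 0.068
t 18.25 pos [445.9  76.1 130.1] psi -80.99 w 61.8 f [-1.1 -1.1  0.6] j [0.14 0.32 2.07 0.   0.75 1.56]
  shift [1.548, -0.926, 0.198] turn [0.002, 0.001, -0.516]
```

View pics/c4.png

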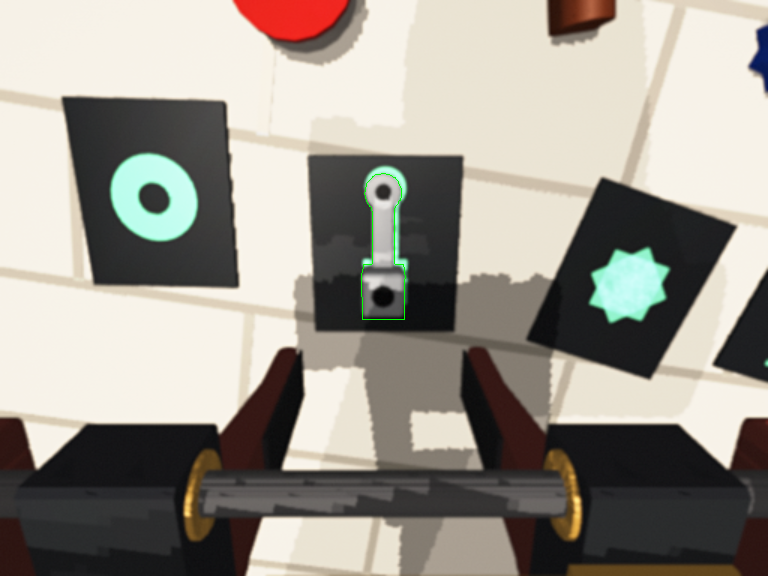

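Call:
move_arm --motion '[[[0.3, -0.2, 0], [0, 0, 0]], [[0.55, -0.35, 0], [0, 0, 0]], [[0.8, -0.5, 0.1], [0, 0, 0]], [[1, -0.65, 0.1], [0, 0, 0]], [[1, -0.65, 0.2], [0, 0, 0]]]' --gripper 0.9

```text
t: 18.88
ee_pos: [568.4, -58.4, 100.0]
orientation: [-2.386, 2.043, -0.001]
ft_force: [-0.6, 0.6, 0.3]
width: 79.0
```

Call:
move_arm --motion '[[[0.3, -0.15, 0], [0, 0, 0]], [[0.548, -0.276, 0], [0, 0, 0]], [[0.548, -0.276, 0], [0, 0, 0]], [[0.548, -0.276, 0], [0, 0, 0]], [[0.548, -0.276, 0], [0, 0, 0]]]'

```text
t: 19.5
ee_pos: [619.1, -130.0, 100.5]
orientation: [2.39, -2.038, -0.003]
ft_force: [0.2, 0.2, 0.1]
width: 79.1
```

```bash
python3 look.py s1 star 619.5 -131.5 -14 0; python3 - <<'E'
from h import *
delta((619.5,-131.5,4),-81.5)
E
```

```text
t 19.6 pos [ 619.8 -130.2  101. ] psi -80.93 w 79.1 f [ 0.1 -0.3 -0.4] j [-0.23  0.59  1.68  0.    0.87  1.19]
  shift [0.008, 0.003, 0.647] turn [0.001, 0.0, 0.01]
```

View pics/s1.png

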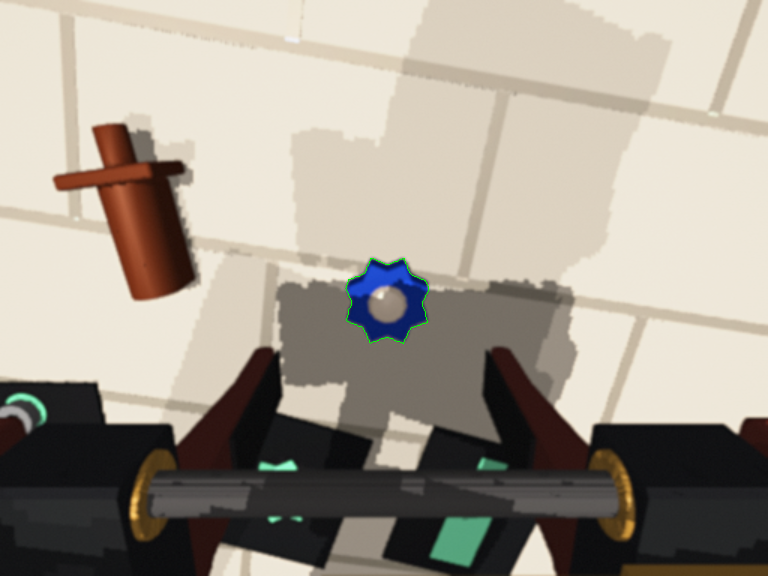

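Call:
move_arm --motion '[[[0.008, 0, 0.25], [0, 0, 0.01]], [[0.008, 0, 0.45], [0, 0, 0.01]], [[0.008, 0, 0.57], [0, 0, 0.01]], [[0.008, 0, 0.62], [0, 0, 0.01]], [[0.008, 0, 0.645], [0, 0, 0.01]]]'

```text
t: 20.23
ee_pos: [621.0, -132.5, 4.7]
orientation: [-2.378, 2.052, -0.001]
ft_force: [-0.5, -0.2, -0.0]
width: 78.9
```

Call:
move_arm --motion '[[[0, 0, 0], [0, 0, 0]], [[0, 0, 0], [0, 0, 0]], [[0, 0, 0], [0, 0, 0]], [[0, 0, 0], [0, 0, 0]], [[0, 0, 0], [0, 0, 0]]]' --gripper 0

```text
t: 20.85
ee_pos: [620.9, -132.7, 4.9]
orientation: [-2.378, 2.052, -0.001]
ft_force: [-1.0, -1.4, 4.0]
width: 44.9
```

Call:
move_arm --motion '[[[0, 0, 0], [0, 0, 0]], [[0, 0, -0.05], [0, 0, 0]], [[0, 0, -0.2], [0, 0, 0]], [[0, 0, -0.4], [0, 0, 0]], [[0, 0, -0.4], [0, 0, 0]]]'

```text
t: 21.48
ee_pos: [622.9, -133.0, 67.9]
orientation: [-2.376, 2.051, -0.008]
ft_force: [-0.7, 0.2, -0.2]
width: 45.3
```

```bash
python3 - <<'E'
from h import *
o=ctrl.get_obs();im=ctrl.get_image('wrist');save(im,'s2')
delta((470.2,-83,66),-81.5)
E
```

```text
t 21.52 pos [ 621.8 -132.7   66.4] psi -81.59 w 45.0 f [-0.6  0.1 -1.3] j [-0.23  0.64  1.69  0.    0.81  1.19]
  shift [-0.476, 0.951, -0.001] turn [-0.003, -0.001, -0.001]
```

View pics/s2.png

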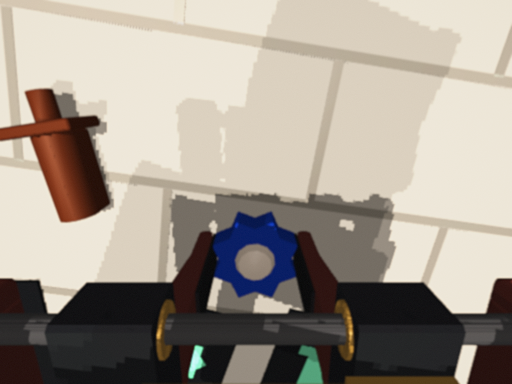

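```bash
python3 - <<'E'
from h import *
o=ctrl.get_obs();im=ctrl.get_image('wrist')
b=onz(im,[(255,261)],84,o)[0]
R=Ro.from_rotvec(o['orientation']).as_matrix();print(b,R.T@(b-o['ee_pos']))
E
```

```text
[ 623.74046792 -131.883972     84.        ] [ -0.53172178  -2.14637248 -17.63442263]
```

Call:
move_arm --motion '[[[-0.1, 0.2, 0], [0, 0, 0]], [[-0.25, 0.5, 0], [0, 0, 0]], [[-0.4, 0.8, 0], [0, 0, 0]], [[-0.476, 0.951, 0], [0, 0, 0]], [[-0.476, 0.951, 0], [0, 0, 0]]]'

```text
t: 22.2
ee_pos: [466.8, -82.2, 63.8]
orientation: [2.378, -2.051, -0.004]
ft_force: [0.5, -1.2, -0.3]
width: 45.1
```

```bash
python3 - <<'E'
from h import *
delta((470.2,-83,9.5),-81.5)
E
```

```text
t 22.2 pos [466.8 -82.2  63.8] psi -81.57 w 45.1 f [ 0.5 -1.2 -0.3] j [-0.2   0.47  2.05  0.    0.62  1.22]
  shift [0.009, -0.022, 0.362] turn [0.003, 0.001, -0.001]
```

Call:
move_arm --motion '[[[0, 0, 0.1], [0, 0, 0]], [[0, 0, 0.22], [0, 0, 0]], [[0, 0, 0.32], [0, 0, 0]], [[0, 0, 0.36], [0, 0, 0]], [[0, 0, 0.375], [0, 0, 0]]]'

```text
t: 22.82
ee_pos: [469.2, -82.9, 8.0]
orientation: [2.378, -2.052, -0.001]
ft_force: [-4.3, 1.2, 21.9]
width: 44.9
```

```bash
python3 - <<'E'
from h import *
delta((470.2,-83,9.5),-81.5)
E
```

```text
t 22.82 pos [469.2 -82.9   8. ] psi -81.59 w 44.9 f [-4.3  1.2 21.9] j [-0.2   0.59  2.05 -0.    0.5   1.22]
  shift [0.002, -0.006, -0.01] turn [0.001, 0.0, -0.001]
```

Call:
move_arm --motion '[[[0, 0, -0.01], [0, 0, 0]], [[0, 0, -0.01], [0, 0, 0]], [[0, 0, -0.01], [0, 0, 0]], [[0, 0, -0.01], [0, 0, 0]], [[0, 0, -0.01], [0, 0, 0]]]' --gripper 0.8

```text
t: 23.45
ee_pos: [469.1, -82.8, 9.7]
orientation: [-2.378, 2.053, -0.0]
ft_force: [0.1, 0.5, 0.4]
width: 70.3
```

Call:
move_arm --motion '[[[0, 0, -0.2], [0, 0, 0]], [[0, 0, -0.5], [0, 0, 0]], [[0, 0, -0.7], [0, 0, 0]], [[0, 0, -0.7], [0, 0, 0]], [[0, 0, -0.7], [0, 0, 0]]]'

```text
t: 24.08
ee_pos: [468.6, -82.7, 114.1]
orientation: [2.378, -2.052, -0.001]
ft_force: [0.6, 0.7, -1.2]
width: 70.1
```

```bash
python3 look.py s3 star 470 -83 -14 4; python3 - <<'E'
from h import *
c,s=np.cos(np.radians(17)),np.sin(np.radians(17))
delta((635.5+6*c,2.7+6*s,120),-73)
E
```

```text
p 0.62 off 2 n 2086
p 0.3 off 179 n 10542
fit [468.  -82.2] -14.4 cost 0.045
t 24.18 pos [468.2 -82.6 113.5] psi -81.59 w 70.7 f [-0.8 -0.1 -0.1] j [-0.2   0.38  2.03  0.    0.74  1.22]
  shift [-0.405, -1.226, -0.046] turn [0.002, 0.001, -0.143]
```

View pics/s3.png

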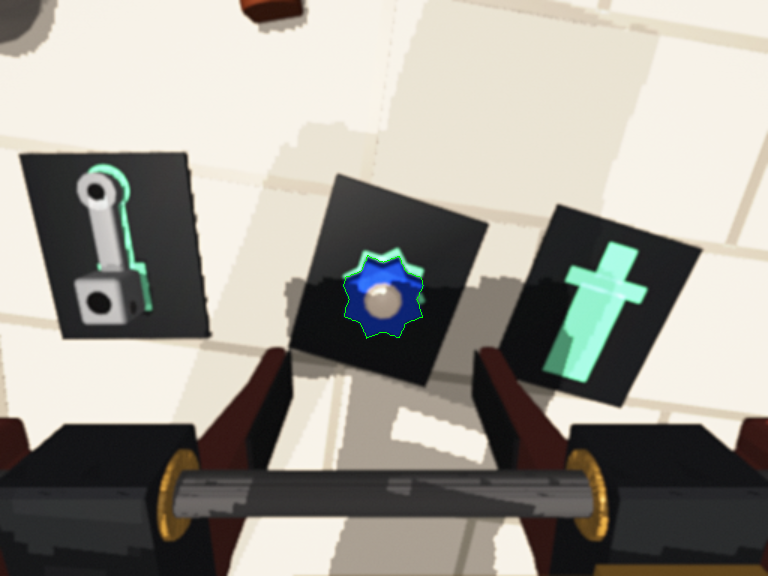

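Call:
move_arm --motion '[[[-0.1, -0.3, 0], [0, 0, 0]], [[-0.2, -0.5, 0], [0, 0, 0]], [[-0.3, -0.8, 0], [0, 0, 0]], [[-0.4, -1, 0], [0, 0, 0]], [[-0.4, -1, 0], [0, 0, 0]]]'

```text
t: 24.8
ee_pos: [609.7, -0.3, 113.1]
orientation: [2.38, -2.05, -0.001]
ft_force: [0.0, 1.3, -0.7]
width: 70.3
```

Call:
move_arm --motion '[[[0, -0.15, 0], [0, 0, -0.07]], [[0, -0.22, 0], [0, 0, -0.143]], [[0, -0.22, 0], [0, 0, -0.143]], [[0, -0.22, 0], [0, 0, -0.143]], [[0, -0.22, 0], [0, 0, -0.143]]]'

```text
t: 25.42
ee_pos: [640.5, 3.1, 114.4]
orientation: [2.524, -1.87, -0.001]
ft_force: [-0.5, 0.2, 0.7]
width: 70.7
```

```bash
python3 look.py h1 housing 635.5 2.7 17 0; python3 - <<'E'
from h import *
c,s=np.cos(np.radians(17)),np.sin(np.radians(17))
delta((635.5+7*c,2.7+7*s,6),-73)
E
```

```text
p 0.77 off 12 n 3354
fit [636.2   2.8] 17.2 cost 0.072
t 25.52 pos [640.9   3.2 114.7] psi -73.04 w 70.1 f [ 0.4 -0.7  0.1] j [-0.01  0.58  1.66  0.    0.91  1.26]
  shift [-0.007, -0.012, 0.724] turn [0.0, 0.0, -0.001]
```

View pics/h1.png

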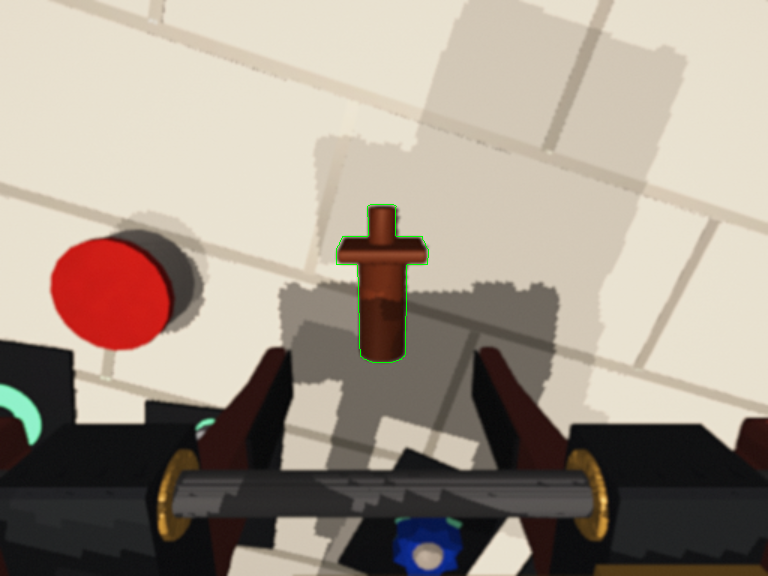

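Call:
move_arm --motion '[[[-0.007, -0.012, 0.25], [0, 0, 0]], [[-0.007, -0.012, 0.5], [0, 0, 0]], [[-0.007, -0.012, 0.63], [0, 0, 0]], [[-0.007, -0.012, 0.69], [0, 0, 0]], [[-0.007, -0.012, 0.72], [0, 0, 0]]]'

```text
t: 26.15
ee_pos: [643.3, 4.9, 7.0]
orientation: [-2.525, 1.869, -0.001]
ft_force: [-0.1, 0.5, -0.0]
width: 70.0
```

Call:
move_arm --motion '[[[0, 0, 0], [0, 0, 0]], [[0, 0, 0], [0, 0, 0]], [[0, 0, 0], [0, 0, 0]], [[0, 0, 0], [0, 0, 0]], [[0, 0, 0], [0, 0, 0]]]' --gripper 0

```text
t: 26.78
ee_pos: [642.9, 4.8, 6.9]
orientation: [-2.525, 1.869, -0.001]
ft_force: [-0.6, -0.2, 0.9]
width: 28.2
```

Call:
move_arm --motion '[[[0, 0, 0], [0, 0, 0]], [[0, 0, -0.03], [0, 0, 0]], [[0, 0, -0.15], [0, 0, 0]], [[0, 0, -0.35], [0, 0, 0]], [[0, 0, -0.5], [0, 0, 0]]]'

```text
t: 27.4
ee_pos: [643.2, 4.9, 83.8]
orientation: [-2.525, 1.868, -0.002]
ft_force: [0.3, -0.4, -3.4]
width: 27.9
```

```bash
python3 - <<'E'
from h import *
o=ctrl.get_obs();im=ctrl.get_image('wrist');save(im,'h2')
a=np.radians(-7.8);c,s=np.cos(a),np.sin(a)
delta((459.3+7*c,-212.8+7*s,82),-97.8)
E
```

```text
t 27.45 pos [644.9   4.9  86.7] psi -73.01 w 27.4 f [ 1.2 -0.8 -1.5] j [-0.01  0.62  1.66  0.    0.85  1.26]
  shift [1.046, 1.565, 0.025] turn [-0.005, -0.0, 0.413]
```

View pics/h2.png

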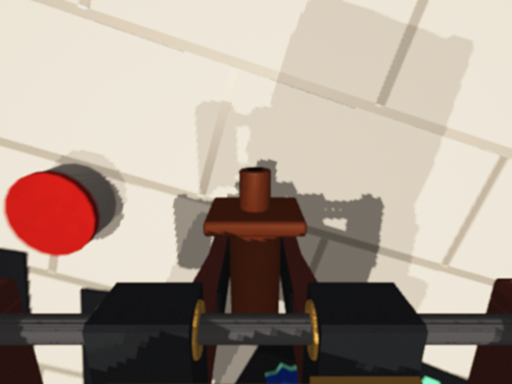

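Call:
move_arm --motion '[[[0.15, 0.25, 0], [0, 0, 0]], [[0.35, 0.5, 0], [0, 0, 0]], [[0.5, 0.75, 0], [0, 0, 0]], [[0.65, 1, 0], [0, 0, 0]], [[0.65, 1, 0], [0, 0, 0]]]'

```text
t: 28.08
ee_pos: [525.6, -133.7, 81.9]
orientation: [2.522, -1.872, -0.002]
ft_force: [0.3, -0.8, -3.0]
width: 27.7
```

Call:
move_arm --motion '[[[0.15, 0.2, 0], [0, 0, 0.1]], [[0.3, 0.4, 0], [0, 0, 0.2]], [[0.39, 0.55, 0], [0, 0, 0.3]], [[0.4, 0.565, 0], [0, 0, 0.413]], [[0.4, 0.565, 0], [0, 0, 0.413]]]'

```text
t: 28.7
ee_pos: [465.1, -214.4, 82.0]
orientation: [-2.066, 2.366, -0.001]
ft_force: [-0.2, -0.5, -2.4]
width: 27.6
```

Call:
move_arm --motion '[[[0, 0, 0.05], [0, 0, 0]], [[0, 0, 0.1], [0, 0, 0]], [[0, 0, 0.2], [0, 0, 0]], [[0, 0, 0.2], [0, 0, 0]], [[0, 0, 0.2], [0, 0, 0]]]'

```text
t: 29.32
ee_pos: [464.2, -214.3, 51.4]
orientation: [2.066, -2.367, -0.001]
ft_force: [0.2, 0.8, -3.4]
width: 28.0
```

```bash
python3 - <<'E'
from h import *
o=ctrl.get_obs();im=ctrl.get_image('wrist');save(im,'h3')
a=np.radians(-7.8);c,s=np.cos(a),np.sin(a)
delta((459.3+7*c,-212.8+7*s,11.5),-97.8)
E
```

```text
t 29.38 pos [ 464.4 -214.4   51.7] psi -97.78 w 28.0 f [-0.3 -0.  -3.4] j [-0.46  0.53  1.97  0.    0.64  1.25]
  shift [-0.006, -0.012, 0.268] turn [0.0, 0.0, 0.0]
```

View pics/h3.png

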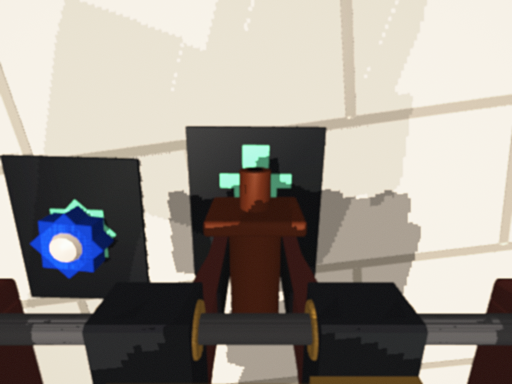

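Call:
move_arm --motion '[[[-0.006, -0.015, 0.1], [0, 0, 0]], [[-0.006, -0.015, 0.18], [0, 0, 0]], [[-0.006, -0.015, 0.24], [0, 0, 0]], [[-0.006, -0.015, 0.265], [0, 0, 0]], [[-0.006, -0.015, 0.265], [0, 0, 0]]]'

```text
t: 30.0
ee_pos: [466.5, -213.7, 11.7]
orientation: [2.065, -2.367, -0.001]
ft_force: [0.0, 0.4, -3.5]
width: 28.0
```

Call:
move_arm --motion '[[[0, 0, 0], [0, 0, 0]], [[0, 0, 0], [0, 0, 0]], [[0, 0, 0], [0, 0, 0]], [[0, 0, 0], [0, 0, 0]], [[0, 0, 0], [0, 0, 0]]]' --gripper 0.7

```text
t: 30.62
ee_pos: [466.7, -213.8, 12.0]
orientation: [-2.065, 2.367, -0.0]
ft_force: [-0.7, 0.1, -0.2]
width: 61.5
```

Call:
move_arm --motion '[[[0, 0, -0.2], [0, 0, 0]], [[0, 0, -0.5], [0, 0, 0]], [[0, 0, -0.8], [0, 0, 0]], [[0, 0, -1], [0, 0, 0]], [[0, 0, -1], [0, 0, 0]]]'

```text
t: 31.25
ee_pos: [468.1, -214.5, 164.2]
orientation: [-2.064, 2.366, -0.007]
ft_force: [-0.1, -0.6, -0.2]
width: 61.6
```

```bash
python3 look.py h4 housing 459.3 -212.8 -7.8 4; python3 - <<'E'
from h import *
delta((560,120,180),-120)
E
```

```text
p 0.84 off 10 n 2511
p 0.44 off 22 n 6653
fit [ 458.8 -212. ] -7.1 cost 0.046
t 31.35 pos [ 466.3 -213.6  161.5] psi -97.79 w 61.5 f [-0.4 -0.1 -0.5] j [-0.45  0.35  1.92  0.    0.87  1.25]
  shift [-2.288, -0.317, -0.123] turn [0.0, 0.0, 0.37]
```

View pics/h4.png

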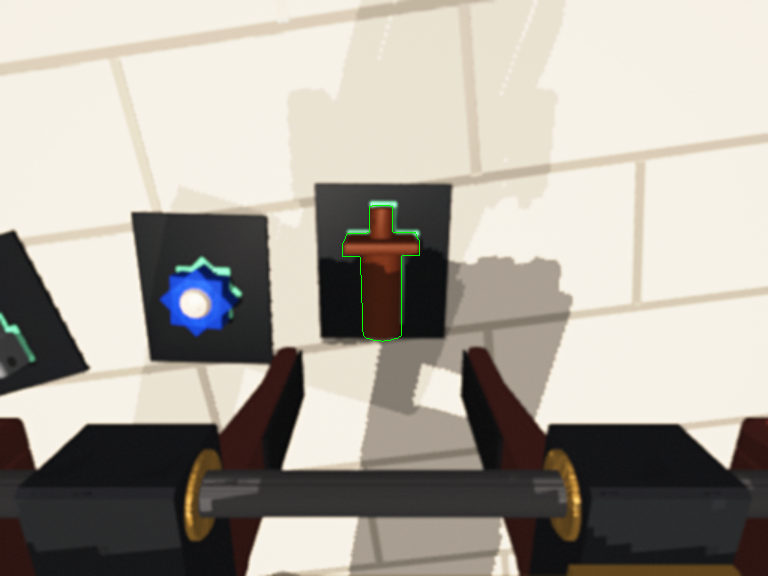

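```bash
python3 - <<'E'
from h import *
a=ctrl.get_image('scene');b=ctrl.get_image('top')
print(onz(a,[(382.5,218.7)],8),onz(b,[(149.5,181)],8))
print('base corners scene',onz(a,[(320+155/4,90+490/4),(320+228/4,90+585/4)],8),'top',onz(b,[(70+350/4,130+115/4),(70+318/4,130+238/4)],8))
# bracket: corners in scene/top
for s,t in [((320+265/4,90+125/4),(70+128/4,130+170/4)),((320+240/4,90+275/4),(70+170/4,130+295/4)),((320+335/4,90+180/4),(70+128/4,130+75/4))]:
    c,d=ray(a,[s]);e,f=ray(b,[t]);print(tri([(c,d[0]),(e,f[0])]))
E
```

```text
[[650.80503181 441.81370265   8.        ]] [[624.50594954 401.34977628   8.        ]]
base corners scene [[595.00952009 400.77628361   8.        ]
 [695.83029624 379.87297704   8.        ]] top [[693.40873612 379.65608702   8.        ]
 [598.50169026 400.32779032   8.        ]]
(array([596.83646007, 432.53190835, 308.03020825]), [0.5458710526428262, 0.5458710526429568])
(array([549.32771332, 475.09887781, 142.93824558]), [14.265665349214542, 14.265665349214714])
(array([654.69670812, 439.18980567, 296.83835801]), [0.21300460193712523, 0.21300460193697893])
```

```bash
python3 - <<'E'
from h import *
delta((634,287.5,130),-97.8)
E
```

```text
t 31.45 pos [ 465.8 -213.3  160.6] psi -97.79 w 61.5 f [-0.3 -0.4  0.2] j [-0.45  0.35  1.92 -0.    0.87  1.25]
  shift [-3.46, -0.659, 0.205] turn [0.002, 0.001, 0.0]
```

Call:
move_arm --motion '[[[-0.3, -0.05, 0], [0, 0, 0]], [[-0.6, -0.1, 0], [0, 0, 0]], [[-0.9, -0.15, 0], [0, 0, 0]], [[-1, -0.2, 0], [0, 0, 0]], [[-1, -0.2, 0], [0, 0, 0]]]'

```text
t: 32.08
ee_pos: [516.8, -68.9, 161.1]
orientation: [2.067, -2.365, -0.001]
ft_force: [0.2, -0.0, 0.1]
width: 61.2
```

Call:
move_arm --motion '[[[-0.3, -0.05, 0], [0, 0, 0]], [[-0.6, -0.1, 0], [0, 0, 0]], [[-0.9, -0.15, 0], [0, 0, 0]], [[-1, -0.2, 0], [0, 0, 0]], [[-1, -0.2, 0], [0, 0, 0]]]'

```text
t: 32.7
ee_pos: [567.0, 74.6, 161.5]
orientation: [2.066, -2.366, 0.0]
ft_force: [0.0, -1.0, 0.1]
width: 61.5
```

Call:
move_arm --motion '[[[-0.3, -0.05, 0], [0, 0, 0]], [[-0.6, -0.1, 0], [0, 0, 0]], [[-0.9, -0.15, 0], [0, 0, 0]], [[-1, -0.2, 0], [0, 0, 0]], [[-1, -0.2, 0], [0, 0, 0]]]'

```text
t: 33.33
ee_pos: [617.0, 218.7, 161.6]
orientation: [2.065, -2.367, 0.0]
ft_force: [-0.5, -1.1, -0.1]
width: 61.8
```

Call:
move_arm --motion '[[[-0.2, -0.03, 0], [0, 0, 0]], [[-0.4, -0.05, 0.1], [0, 0, 0]], [[-0.46, -0.06, 0.2], [0, 0, 0]], [[-0.46, -0.06, 0.2], [0, 0, 0]], [[-0.46, -0.06, 0.2], [0, 0, 0]]]'

```text
t: 33.95
ee_pos: [634.9, 285.5, 131.9]
orientation: [2.064, -2.368, -0.0]
ft_force: [0.2, -0.3, 0.0]
width: 61.0
```

```bash
python3 look.py b1 bushing 634 288 0 0; python3 - <<'E'
from h import *
delta((634,288,10),-97.8)
E
```

```text
p 0.83 off 3 n 1964
fit [634.7 289.2] -0.1 cost 0.074
t 34.05 pos [635.3 286.  132.6] psi -97.84 w 61.6 f [ 0.1  0.5 -0.3] j [ 0.41  0.63  1.51 -0.    1.    2.11]
  shift [-0.012, 0.011, 0.817] turn [-0.0, 0.0, -0.001]
```

View pics/b1.png

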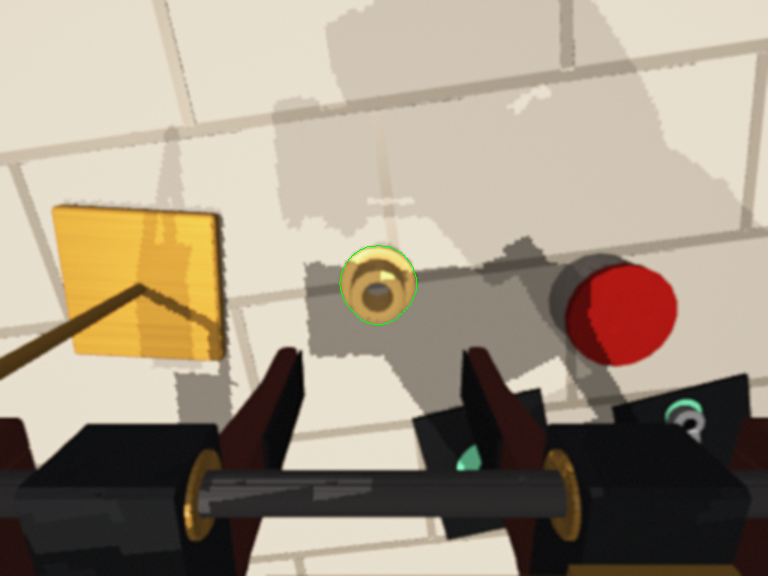

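Call:
move_arm --motion '[[[-0.017, 0.009, 0.3], [0, 0, 0]], [[-0.017, 0.009, 0.55], [0, 0, 0]], [[-0.017, 0.009, 0.7], [0, 0, 0]], [[-0.017, 0.009, 0.77], [0, 0, 0]], [[-0.017, 0.009, 0.81], [0, 0, 0]]]'

```text
t: 34.67
ee_pos: [634.7, 289.9, 10.8]
orientation: [-2.065, 2.367, -0.001]
ft_force: [0.3, -0.4, 0.4]
width: 61.5
```

Call:
move_arm --motion '[[[0, 0, 0], [0, 0, 0]], [[0, 0, 0], [0, 0, 0]], [[0, 0, 0], [0, 0, 0]], [[0, 0, 0], [0, 0, 0]], [[0, 0, 0], [0, 0, 0]]]' --gripper 0

```text
t: 35.3
ee_pos: [634.5, 290.0, 11.2]
orientation: [-2.065, 2.366, -0.001]
ft_force: [-0.6, -0.5, 5.4]
width: 33.4
```

Call:
move_arm --motion '[[[0, 0, 0], [0, 0, 0]], [[0, 0, -0.03], [0, 0, 0]], [[0, 0, -0.15], [0, 0, 0]], [[0, 0, -0.35], [0, 0, 0]], [[0, 0, -0.5], [0, 0, 0]]]'

```text
t: 35.92
ee_pos: [634.6, 290.0, 87.7]
orientation: [-2.064, 2.366, -0.001]
ft_force: [-0.7, -0.2, 0.5]
width: 33.4
```

```bash
python3 - <<'E'
from h import *
o=ctrl.get_obs();im=ctrl.get_image('wrist');save(im,'b2')
delta((478.5,224.8,86),-97.8)
E
```

```text
t 35.98 pos [636.2 290.7  90.7] psi -97.79 w 33.4 f [0.9 0.6 2. ] j [0.41 0.68 1.53 0.   0.93 2.12]
  shift [0.578, 0.982, 0.025] turn [-0.005, 0.003, 0.0]
```

View pics/b2.png

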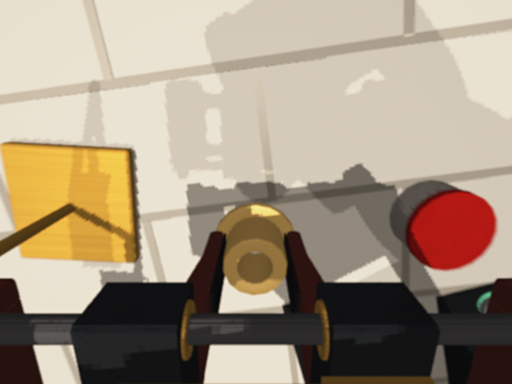

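Call:
move_arm --motion '[[[0.12, 0.2, 0], [0, 0, 0]], [[0.3, 0.5, 0], [0, 0, 0]], [[0.48, 0.8, 0], [0, 0, 0]], [[0.572, 0.972, 0], [0, 0, 0]], [[0.572, 0.972, 0], [0, 0, 0]]]'

```text
t: 36.6
ee_pos: [476.1, 223.8, 85.6]
orientation: [2.065, -2.366, -0.001]
ft_force: [0.2, 0.5, -0.2]
width: 33.4
```

Call:
move_arm --motion '[[[0, 0, 0.1], [0, 0, 0]], [[0, 0, 0.2], [0, 0, 0]], [[0, 0, 0.3], [0, 0, 0]], [[0, 0, 0.35], [0, 0, 0]], [[0, 0, 0.35], [0, 0, 0]]]'

```text
t: 37.22
ee_pos: [477.5, 224.3, 31.9]
orientation: [2.064, -2.366, -0.001]
ft_force: [-0.8, -0.9, -0.5]
width: 32.8
```

```bash
python3 - <<'E'
from h import *
o=ctrl.get_obs();im=ctrl.get_image('wrist');save(im,'b3')
delta((478.5,224.8,15.5),-97.8)
E
```

```text
t 37.27 pos [477.9 224.4  32.5] psi -97.79 w 33.3 f [ 0.6 -0.6  0.3] j [ 0.42  0.58  1.94 -0.    0.62  2.12]
  shift [-0.003, -0.004, 0.113] turn [0.001, -0.0, 0.0]
```

View pics/b3.png

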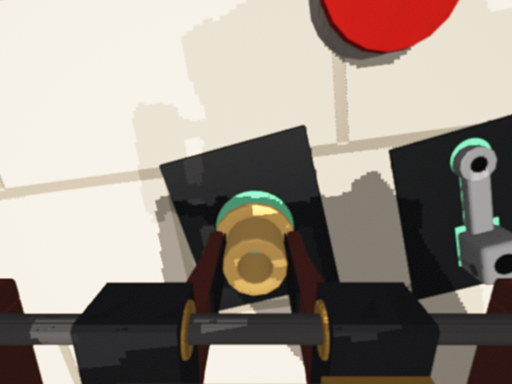

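Bushing is held centred over its ring (held at 255,255; ring peeks out ahead from parallax). Lower and release.

Call:
move_arm --motion '[[[-0.003, -0.008, 0.04], [0, 0, 0]], [[-0.003, -0.008, 0.08], [0, 0, 0]], [[-0.003, -0.008, 0.105], [0, 0, 0]], [[-0.003, -0.008, 0.11], [0, 0, 0]], [[-0.003, -0.008, 0.11], [0, 0, 0]]]'

```text
t: 37.9
ee_pos: [479.2, 224.8, 16.4]
orientation: [2.065, -2.367, -0.0]
ft_force: [-0.7, 0.6, -0.5]
width: 33.2
```

Call:
move_arm --motion '[[[0, 0, 0], [0, 0, 0]], [[0, 0, 0], [0, 0, 0]], [[0, 0, 0], [0, 0, 0]], [[0, 0, 0], [0, 0, 0]], [[0, 0, 0], [0, 0, 0]]]' --gripper 0.75

```text
t: 38.52
ee_pos: [479.2, 224.8, 16.4]
orientation: [-2.065, 2.367, -0.0]
ft_force: [0.7, 0.7, 0.3]
width: 65.8
```

Call:
move_arm --motion '[[[0, 0, -0.2], [0, 0, 0]], [[0, 0, -0.5], [0, 0, 0]], [[0, 0, -0.8], [0, 0, 0]], [[0, 0, -1], [0, 0, 0]], [[0, 0, -1], [0, 0, 0]]]'

```text
t: 39.15
ee_pos: [480.7, 225.4, 168.8]
orientation: [-2.062, 2.364, -0.002]
ft_force: [0.1, -0.1, 0.5]
width: 66.0
```

```bash
python3 look.py b4 bushing 478.5 224.8 0 4; python3 - <<'E'
from h import *
delta((420,0,300),-90)
E
```

```text
p 0.64 off 3 n 1546
fit [479.4 225.6] 2.5 cost 0.105
t 39.25 pos [478.9 224.6 166. ] psi -97.79 w 65.9 f [-0.1 -0.2  0.4] j [0.42 0.36 1.89 0.   0.9  2.12]
  shift [1.537, 0.186, -0.893] turn [0.0, -0.0, -0.13]
```

View pics/b4.png

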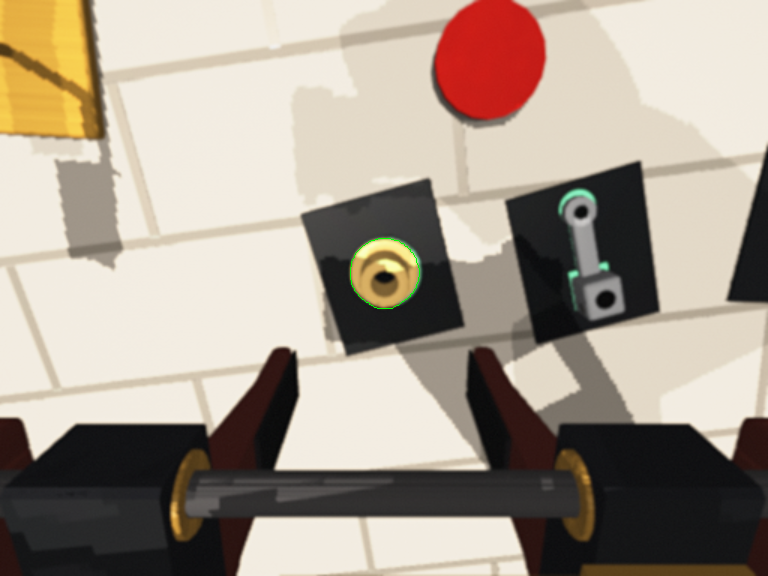

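Call:
move_arm --motion '[[[0.3, 0.05, -0.2], [0, 0, 0]], [[0.6, 0.1, -0.4], [0, 0, 0]], [[0.9, 0.15, -0.6], [0, 0, 0]], [[1, 0.19, -0.8], [0, 0, 0]], [[1, 0.19, -0.9], [0, 0, 0]]]'

```text
t: 39.88
ee_pos: [430.4, 79.3, 301.5]
orientation: [2.063, -2.369, -0.0]
ft_force: [0.3, 1.2, 0.2]
width: 65.9
```

Call:
move_arm --motion '[[[0.25, 0, 0], [0, 0, -0.06]], [[0.54, 0, 0], [0, 0, -0.13]], [[0.54, 0, 0], [0, 0, -0.13]], [[0.54, 0, 0], [0, 0, -0.13]], [[0.54, 0, 0], [0, 0, -0.13]]]'

```text
t: 40.5
ee_pos: [419.9, 0.8, 300.9]
orientation: [2.222, -2.22, -0.001]
ft_force: [0.2, -0.7, -1.1]
width: 65.7
```

```bash
cat > final.py <<'E'
from h import *
from fit import fit
o=ctrl.get_obs();im=ctrl.get_image('wrist');save(im,'fin_w')
g={'star':(468,-82,np.radians(-14)),'bushing':(479,225,0),'crank':(446,76,.16),'housing':(459,-212,-.13)}
for k,p0 in g.items():
    for d in ctrl.regions_of('wrist',k+'_mid'):
        M=np.array(d['mask']);ys,xs=np.nonzero(M);u=proj(im,[[p0[0],p0[1],14]],o)[0]
        if np.hypot(xs.mean()-u[0],ys.mean()-u[1])<30:
            P,f=fit(k,p0,[(o,im,M)],z0=4);print(k,np.round(P[:2],1),round(np.degrees(P[2]),1),round(f,3));break
    else: print(k,'not seen')
    print('  pin',[np.round(d['location']).tolist() for d in ctrl.pinpoint('wrist',k+'_mid')[:1]])
for c in('scene','top'):
    i=ctrl.get_image(c);save(i,'fin_'+c);print(c,'tin',[np.round(d['location']).tolist() for d in ctrl.pinpoint(c,'tin')[:1]])
print(ctrl.get_obs()['t'],ctrl.get_obs()['ee_pos'])
E
python3 final.py
```

```text
star [467.6 -82. ] -14.2 0.041
  pin [[466.0, -83.0, 12.0]]
bushing [478.7 224.3] 5.1 0.06
  pin [[479.0, 226.0, 22.0]]
crank [445.3  76.3] 9.4 0.075
  pin [[444.0, 72.0, 14.0]]
housing [ 458.8 -212.2] -8.1 0.054
  pin [[458.0, -212.0, 21.0]]
scene tin [[604.0, 149.0, -4.0]]
top tin [[607.0, 144.0, 0.0]]
41.15 [ 4.19684723e+02 -2.63511044e-01  3.01445120e+02]
```

View pics/fin_w.png

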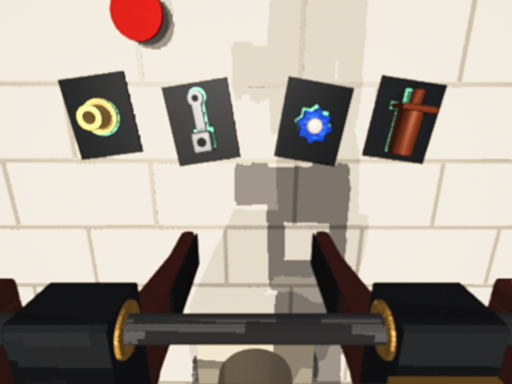

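View pics/fin_scene.png

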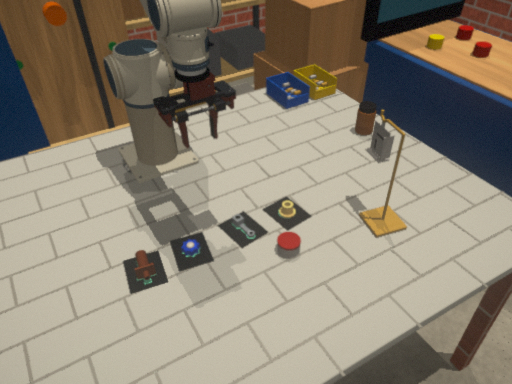

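```bash
python3 -c "
from workcell import ctrl
print(ctrl.close_job(), ctrl.get_obs()['t'])"
```

```text
the job is handed in; nothing more can be done
the job is handed in; nothing more can be done
```

All four parts are on their own pads and released, and I handed the job in at about 41 s of the 104 s. No verdict was reported.

I measured the pads and parts from wrist views, then moved each part in turn: crank, star, housing, bushing.

| Part | Offset from its target in the last wrist view |
|---|---|
| Star | about 3 mm |
| Crank | about 3 mm, yaw within 1° |
| Housing | about 1 mm, yaw within 1° |
| Bushing | about 1 mm |

- **Up and direction:** all four parts look flat and the right way up. The crank's arm and the housing's nose point the way the silhouettes do.
- **Bystanders:** the tin reads within about 4 mm of where it was at the start, which is the networks' noise. The bracket hangs in the same place in the before and after pictures. I did not measure its swing angle, which the networks do not report.
- **Disagreements:** the network's crank point was about 4 mm off my model fit in y, still inside tolerance. The star touched its pad with about 22 N on lowering, and I eased off before opening. No other check failed.

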